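# Cull the bent and the short spit pin

### The job

Sort out the steel spit pins lying on the carving board: put the bent one in the steel bowl, and stand the short one point down in the narrow-necked grey vase, pushed in until it stands on the vase's floor. On its way to the vase, lean the short pin point down in the groove of the sloping wooden rest and let go of it there, so that you can take it again by its top end. Leave the three good pins and everything else where they are, and do not tip the vase or the bowl over.

Things in the scene. Friction and masses are not known exactly. Their poses are not given: they have to be found in the camera images.
- board: Dark wooden carving board, 220 (x) x 380 (y) x 12 mm thick, fixed; the five pins and the bottle opener lie on it side by side, about 58 mm apart, in any order. Origin at the centre of its underside.
- pin_good0: Good spit pin: straight square steel bar, 10 x 10 x 180 mm, its last 18 mm tapering to a blunt point. Stays on the board. Origin at the middle of its length on its underside; x runs along the bar towards the point, z up.
- pin_good1: Good spit pin: straight square steel bar, 10 x 10 x 180 mm, its last 18 mm tapering to a blunt point. Stays on the board. Origin at the middle of its length on its underside; x runs along the bar towards the point, z up.
- pin_good2: Good spit pin: straight square steel bar, 10 x 10 x 180 mm, its last 18 mm tapering to a blunt point. Stays on the board. Origin at the middle of its length on its underside; x runs along the bar towards the point, z up.
- pin_short: The short spit pin: the same straight 10 x 10 mm square bar with the same 18 mm point, but only 125 mm long overall, about 95 g. Origin at the middle of its length on its underside (bar axis 5 mm above it); x runs along the bar towards the point, which is 62.5 mm from the origin.
- pin_short_tip (a point): The middle of the short pin's pointed end, on the bar's axis. Same axes as the pin.
- pin_bent: The bent spit pin: the same 10 x 10 mm bar, kinked by 40 degrees in the middle of its length, so it lies as a flat wide V of two 90 mm arms. Origin on its underside, near the centre of mass; the outer kink lies 15 mm from it towards -y; from the kink one arm (pointed) runs towards +x turned 20 degrees to +y, the other towards -x turned 20 degrees to +y. End to end 169 mm.
- rest: Sloping rest of light wood, fixed, 110 x 70 mm base, 76 mm high. A straight groove 20 mm wide with 10 mm high cheeks rises at 45 degrees from its foot towards the rest's -x. Origin at the centre of its underside, z up.
- rest_foot (a point): Foot of the groove: the middle of the groove's floor line where it meets the stop that carries the pin's point; 35 mm towards +x of the rest's origin and 14 mm up. The groove's floor and cheeks reach 78 mm up the slope from here; a leaning short pin sticks out 47 mm beyond them. Same axes as the rest.
- vase: Small grey ceramic vase, loose, about 0.5 kg, 85 mm high, belly 80 mm wide, neck narrowing to a bore of 23 mm about 66 mm up and flaring to 29 mm at the mouth. Inner floor 6 mm above its underside. Origin at the centre of its underside, z up.
- vase_mouth (a point): Centre of the vase's mouth, 85 mm above its underside.
- bowl: Stainless steel bowl, loose, 220 mm across the rim, 75 mm high, wall 4 mm. Origin at the centre of its underside, z up.
- opener: Chrome bottle opener, flat, 132 mm long, 28 mm wide at its head, 6 mm thick, lying among the pins. Bystander. Origin near the middle, underside.
- tongs: Wooden tongs, 235 mm long, lying crosswise beyond the bowl. Bystander. Origin near the middle, underside; x along them.
- jar: Clear plastic jar, sealed, 76 mm wide, 110 mm high, beyond the board. Bystander. Origin at the centre of its underside.
- mug: White ceramic mug, 72 mm wide, 85 mm high, beyond the board. Bystander. Origin at the centre of its underside.
- salt_pot: Wooden salt pot with a knob, 68 mm wide, 60 mm high, beyond the rest. Bystander. Origin at the centre of its underside.
Things that resemble listed ones, but are neither listed nor needed, are in the scene too. What is shaped like the pin_short but green or yellow is not meant. There is more than one size of the bowl; the job needs the larger.

How it is judged:
By the outcome, as a careful person would: the job done as asked, in the order asked, and still so for the second after the job is handed in, with the robot touching nothing.
It also fails if it takes over 66 s, if anything falls off the work surface, if the arm or the gripper's body presses on something with over 40 N, if the wrist force passes 120 N, or if a joint passes its speed limit or range.

### The arm

A 7-joint arm with a two-finger parallel gripper is mounted at the origin on the work surface. World frame = base frame: x ahead of the robot, y to its left, z up, the work surface at z = 0. Lengths are in m, angles in rad, forces in N, time in s.
With the tool pointing down it reaches from about 0.4 to 0.9 m from the base axis. Payload 5.5 kg.
Tool frame: the origin (TCP) lies at the very end of the fingers, on their centre line; the grasp point (between the pads) lies behind it (bot.pinch_z is the z of the grasp point in the tool frame, in m); z points along the fingers, y is the line along which they close (so a half turn about z gives the same grasp; the last joint's range is limited). The gripper opens to 85 mm and grips with 20 to 120 N. Pads are 22 mm wide; open, the fingers measure 114 mm over their backs; the gripper's body (76 mm by 85 mm) begins 54 mm behind the grasp point. The pads swing forward as they close: fully open they stand 13 mm farther back than shut.
Start: joints at [-0.954, 0.501, -0.427, 1.55, 0.221, 1.138, -0.21], TCP at [0.225, 0.61, 0.231] pointing down, gripper open.
Joint ranges: [-2.88, 2.88], [-0.31, 2.03], [-1.54, 1.56], [0.2, 2.42], [-1.41, 4.55], [0.19, 2.02], [-2.57, 2.57]. Speed limits (rad/s): [2.57, 2.57, 3.14, 3.14, 3.14, 3.14, 3.14].

### API

Orientations are given as [roll, pitch, yaw] about the fixed x, y, z axes, in that order (R = Rz(yaw) Ry(pitch) Rx(roll)).
In Python, from rig import bot gives the robot as it stands.
- The arm moves only by the tool send_rows, never from a script. Its argument "deltas" is a list of rows, each an object of numbers: "x", "y", "z": the shift along the tool's x, y, z in mm; "rx", "ry", "rz": the turn, a rotation vector about the tool's x, y, z in rad; "grip": the finger opening in mm, from 0 to 85.4. A call has 1 to 20 rows; each row is the pose to reach, as a shift and turn from the pose commanded when the call began, along the tool's axes at that moment; what a row does not reach only later rows make up. A row lasts 1/10 s, in which the tool goes at most 50 mm and 8.59 degrees, less where a joint would pass 70% of its speed; a pose out of reach is approached as far as the arm can. A call with a gripper value outside its range is refused whole. The fingers move at their own pace and stop on an object; "squeeze" is the grip in N (left out, the last holds). Time passes only in rows, so rows that repeat a pose let the fingers close. It gives the time, the measured TCP pose, the force, the opening and the grip force at its end, in the units of the state.
- bot.get_state(): the state, without advancing time (a new reading comes with each control period).
- bot.read_camera(name): name is "scene" or "top"; returns the picture (400x640x3 uint8, red, green, blue); there is no depth.
- bot.camera_info(name): a dict with "fx", "fy", "cx", "cy" (pixels), "R" (3x3) and "t" (3): a world point X has camera coordinates R X + t. Camera axes: x right, y down, z forward; pixel columns grow to the right and rows downward; lengths in m; the calibration is good to about 2 mm. A picture is of the moment at which its call begins. camera_info takes no time and is no camera call.
- bot.job_done(): hands the job in; it is judged then, once.
The state is a dict: "time": time; "q": joint angles; "dq": joint speeds; "effort": joint torques, N m; "tcp_pos": TCP position; "tcp_rot": TCP orientation; "force": force on the tool from outside, world axes, zero at the start; "wrist_torque": the same for the moment, N m; "opening": opening from 0.0 (shut) to 1.0 (fully open); "grip_force": force on a finger pad.
Only numpy, scipy, OpenCV 4.12 (cv2) and the standard library are available. Lean on these libraries where they do the work, as an engineer would, in place of code of your own. Each camera call takes 0.05 s, during which the arm holds its last target. There are 200 camera calls.

## Working session

There is one attempt and no reset: what is moved stays moved. The work goes in short steps, Python scripts to look and compute and a tool call to move; the robot and the scene stay as the last step left them, time stands still between calls to the robot, and variables do not carry over. Pictures are saved under pics/ and viewed, at most 10 in all, crops included, and the job is handed in when it is done.

Besides the shell and the picture viewer there is one more tool, called after ">>>" as a command line: name --argument value ..., lists and objects as JSON in quotes. send_rows: Moves the arm, as the interface text tells. Its arguments: {"type":"object","properties":{"deltas":{"type":"array"},"squeeze":{"type":"number"}},"required":["deltas"]}

```bash
ls; mkdir -p pics
python3 - <<'E'
from rig import bot
import cv2
for n in("scene","top"):
    im=bot.read_camera(n); cv2.imwrite(f"pics/{n}0.png",im[:,:,::-1])
    print(n,bot.camera_info(n))
print(bot.get_state(),bot.pinch_z)
E
```

```text
pics
scene {'fx': 498.085453930816, 'fy': 498.085453930816, 'cx': 318.86655783951386, 'cy': 199.91922189992914, 'R': array([[ 0.54981204,  0.83525096,  0.00790841],
       [ 0.51116683, -0.32896235, -0.79403542],
       [-0.66061728,  0.44061275, -0.60782005]]), 't': array([-0.24727839, -0.20844563,  1.67726385])}
top {'fx': 422.4539077343192, 'fy': 422.4539077343192, 'cx': 312.1069066444, 'cy': 198.74906089435325, 'R': array([[ 0.02235262, -0.99942389,  0.02553912],
       [-0.98102082, -0.02684825, -0.19203467],
       [ 0.19260972, -0.02076193, -0.98105578]]), 't': array([-0.04704784,  0.52632568,  1.19453132])}
{'time': 0.1, 'q': array([-0.95380695,  0.50173309, -0.4268312 ,  1.55133774,  0.2208099 ,
        1.138282  , -0.21029247]), 'dq': array([-0.00021159, -0.00248487, -0.00010483, -0.00398704,  0.0005018 ,
       -0.00102699,  0.00014076]), 'effort': array([-1.01558745e-02, -5.70823646e+01, -5.83887622e+00, -2.81749213e+01,
        1.04132050e-02,  5.54421640e-03, -2.01562892e-05]), 'tcp_pos': array([0.22500905, 0.60916063, 0.23038152]), 'tcp_rot': array([-3.13989006e+00, -6.25669962e-05,  2.78788249e+00]), 'force': array([-0.70557724, -0.94438147, -0.32040225]), 'wrist_torque': array([0.03731329, 0.04533794, 0.01402022]), 'grip_force': 0.0, 'opening': 1.0013006499732648} -0.0187
```

View pics/scene0.png

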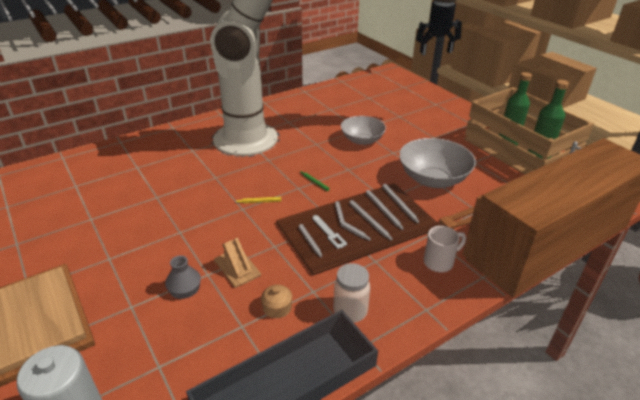

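View pics/top0.png

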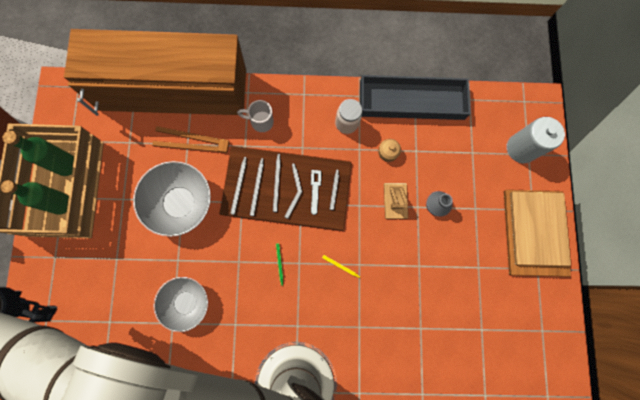

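```bash
cat > h.py <<'E'
import numpy as np, cv2
from rig import bot
def ray(n,uv):
    c=bot.camera_info(n); d=np.array([(uv[0]-c['cx'])/c['fx'],(uv[1]-c['cy'])/c['fy'],1.])
    return -c['R'].T@c['t'], c['R'].T@d
def onz(n,uv,z):
    o,d=ray(n,uv); return (o+d*(z-o[2])/d[2])
def two(a,b):
    (o,d),(p,e)=ray('scene',a),ray('top',b)
    s=np.linalg.lstsq(np.c_[d,-e],p-o,rcond=None)[0]
    A,B=o+d*s[0],p+e*s[1]; return (A+B)/2,np.linalg.norm(A-B)
def proj(n,X):
    c=bot.camera_info(n); q=c['R']@np.array(X)+c['t']; return q[0]/q[2]*c['fx']+c['cx'],q[1]/q[2]*c['fy']+c['cy']
E
python3 - <<'E'
import cv2,numpy as np
t=cv2.imread('pics/top0.png');s=cv2.imread('pics/scene0.png')
a=cv2.resize(t[140:235,220:360],None,fx=4,fy=4,interpolation=3)[:, :]
b=cv2.resize(t[170:225,375:465],None,fx=4,fy=4,interpolation=3)
c=cv2.resize(s[225:305,155:265],None,fx=4,fy=4,interpolation=3)
cv2.imwrite('pics/c1.png',a)
m=np.zeros((320,800,3),np.uint8); m[:220,:360]=b; m[:,360:800]=c
cv2.imwrite('pics/c2.png',m)
E
```

```text
(no output)
```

View pics/c1.png

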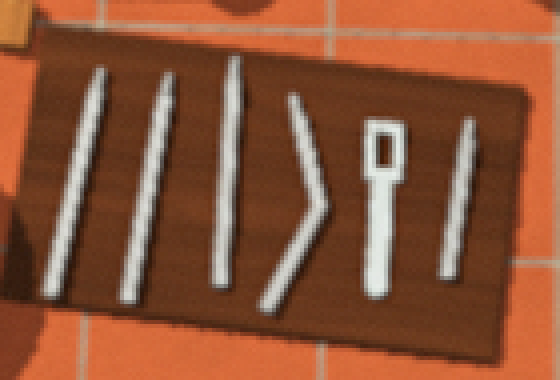

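View pics/c2.png

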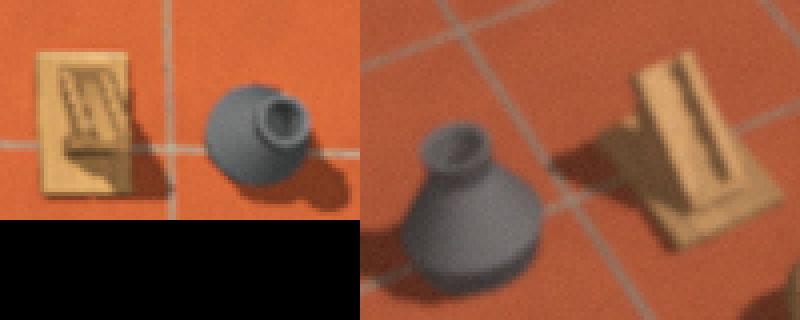

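Run:
```python
from h import *
np.set_printoptions(precision=4,suppress=True)
t=cv2.imread('pics/top0.png');s=cv2.imread('pics/scene0.png')
def mask(im):
    h=cv2.cvtColor(im,cv2.COLOR_BGR2HSV); return ((h[...,1]<70)&(h[...,2]>125)).astype(np.uint8)
for n,im,(x0,x1,y0,y1) in (('top',t,(222,350,148,228)),('scene',s,(280,430,185,265))):
    m=np.zeros(im.shape[:2],np.uint8); m[y0:y1,x0:x1]=mask(im)[y0:y1,x0:x1]
    for c in cv2.findContours(m,0,1)[0]:
        if cv2.contourArea(c)<25: continue
        p=c[:,0].astype(float); mu=p.mean(0); d=np.linalg.svd(p-mu)[2][0]; k=(p-mu)@d
        e=[p[k>k.max()-1.5].mean(0),p[k<k.min()+1.5].mean(0)]
        E=[onz(n,u,.019) for u in e]; (cx,cy),(w,h),a=cv2.minAreaRect(c)
        print(n,cv2.contourArea(c),np.array(e).round(1).tolist(),E[0][:2],E[1][:2],'L',np.linalg.norm(E[0]-E[1]).round(4),'C',onz(n,(cx,cy),.019)[:2])
for n,im,b in(('top',t,(130,215,160,238)),('scene',s,(396,478,138,190))):
    h=cv2.cvtColor(im,cv2.COLOR_BGR2HSV); m=np.zeros(im.shape[:2],np.uint8); m[b[2]:b[3],b[0]:b[1]]=((h[...,1]<60)&(h[...,2]>60))[b[2]:b[3],b[0]:b[1]]
    c=max(cv2.findContours(m,0,1)[0],key=cv2.contourArea); e=cv2.fitEllipse(c); print(n,'bowl',e,cv2.boundingRect(c),onz(n,e[0],.075))
print('mouth',two((178.9,262.5),(446,199.75)),onz('top',(446,199.75),.085),onz('scene',(178.9,262.5),.085))
print('foot',two((242.5,272.5),(396.2,188.5)),onz('top',(396.2,188.5),.014),onz('scene',(242.5,272.5),.014))
B=[onz('top',u,.01) for u in((384.5,183),(407.5,183),(407.7,218.9),(385,218.9))]; print('base',np.array(B)[:,:2],np.mean(B,0))
# scene base corners: right(783,198) bottom(682,250)
for u in((783,198),(682,250)): print(onz('scene',((u[0]-360)/4+155,u[1]/4+225),.008))
```

```text
top 111.5 [[331.5, 208.5], [336.8, 170.4]] [ 0.5054 -0.0939] [ 0.6246 -0.1086] L 0.1201 C [ 0.5645 -0.1007]
top 277.5 [[313.5, 213.2], [315.1, 170.2]] [ 0.4894 -0.0398] [ 0.6233 -0.0418] L 0.1339 C [ 0.5549 -0.0445]
top 173.0 [[286.2, 216.6], [293.0, 164.4]] [0.4771 0.0418] [0.6397 0.0265] L 0.1633 C [0.5556 0.0191]
top 167.5 [[251.5, 214.5], [261.7, 158.7]] [0.4807 0.1458] [0.6551 0.1233] L 0.1758 C [0.5671 0.1355]
top 167.5 [[231.8, 212.8], [244.5, 157.5]] [0.4844 0.205 ] [0.6572 0.1761] L 0.1752 C [0.57   0.1906]
top 164.0 [[274.5, 210.5], [278.2, 154.5]] [0.4947 0.0776] [0.67   0.0729] L 0.1754 C [0.5812 0.0757]
scene 88.5 [[319.7, 253.3], [300.3, 224.3]] [ 0.62   -0.1099] [ 0.502  -0.0922] L 0.1193 C [ 0.5634 -0.1011]
scene 274.5 [[343.9, 245.0], [314.0, 216.0]] [ 0.6276 -0.0433] [ 0.4925 -0.0438] L 0.1351 C [ 0.5639 -0.0466]
scene 117.0 [[366.5, 236.2], [336.6, 202.6]] [0.6322 0.0238] [0.4774 0.0399] L 0.1557 C [0.5627 0.0174]
scene 108.5 [[389.3, 236.3], [351.8, 201.2]] [0.6638 0.0722] [0.495  0.0786] L 0.1689 C [0.583  0.0762]
scene 87.0 [[399.7, 224.3], [367.8, 191.4]] [0.64
[... 178 characters left out ...]
601562, 198.43966674804688), (72.26544189453125, 76.5622329711914), 60.30136489868164) (133, 162, 78, 74) [0.5126 0.3696 0.075 ]
scene bowl ((436.50103759765625, 161.62228393554688), (46.813453674316406, 73.550048828125), 97.62649536132812) (400, 138, 76, 49) [0.5335 0.3494 0.075 ]
mouth (array([ 0.5296, -0.4217,  0.0802]), np.float64(0.001058326925925369)) [ 0.5284 -0.4205  0.085 ] [ 0.535  -0.4223  0.085 ]
foot (array([ 0.5732, -0.2931,  0.0149]), np.float64(0.0021815474033660964)) [ 0.5739 -0.2923  0.014 ] [ 0.5717 -0.2937  0.014 ]
base [[ 0.5911 -0.2572]
 [ 0.5932 -0.3286]
 [ 0.4811 -0.3268]
 [ 0.4792 -0.2575]] [ 0.5362 -0.2925  0.01  ]
[ 0.5952 -0.2586  0.008 ]
[ 0.6    -0.3259  0.008 ]
```

```bash
cat >> h.py <<'E'
from scipy.spatial.transform import Rotation as Rn
def go(pos,zd,yd,frm=None):
    """delta (mm, rotvec) from measured pose to TCP pos with tool z=zd, y~yd"""
    s=bot.get_state(); p0=s['tcp_pos']; R0=Rn.from_euler('xyz',s['tcp_rot']).as_matrix()
    if frm: p0,R0=frm
    z=np.array(zd,float); z/=np.linalg.norm(z); y=np.array(yd,float); y-=z*(y@z); y/=np.linalg.norm(y)
    R1=np.c_[np.cross(y,z),y,z]
    d=R0.T@(np.array(pos)-p0)*1000; r=Rn.from_matrix(R0.T@R1).as_rotvec()
    print('xyz',d.round(1),'rot',r.round(4)); return np.array(pos),R1
def st():
    s=bot.get_state(); print({k:np.round(s[k],4).tolist() for k in('time','q','tcp_pos','tcp_rot','force','opening','grip_force')})
E
python3 - <<'E'
from h import *
np.set_printoptions(precision=4,suppress=True)
t=cv2.imread('pics/top0.png'); h=cv2.cvtColor(t,cv2.COLOR_BGR2HSV)
m=np.zeros(t.shape[:2],np.uint8); m[160:222,283:306]=((h[...,1]<70)&(h[...,2]>110))[160:222,283:306]
v,u=np.nonzero(m); P=np.array([onz('top',a,.02)[:2] for a in zip(u,v)])
k=P[P[:,1].argsort()][:6].mean(0); print('kink',k)
L={}
for n,s in(('tip',P[:,0]>k[0]+.015),('butt',P[:,0]<k[0]-.015)):
    Q=P[s]; mu=Q.mean(0); d=np.linalg.svd(Q-mu)[2][0]; d*=np.sign(d[0])*(1 if n=='tip' else -1); L[n]=(mu,d)
    print(n,mu,d,np.degrees(np.arctan2(d[1],d[0])),len(Q))
(a,d),(b,e)=L.values(); s=np.linalg.solve(np.c_[d,-e],b-a); X=a+d*s[0]; print('kinkcentre',X, 'angle',np.degrees(np.arccos(d@e)))
g=X+.022*e; print('grasp',g); bis=(d+e)/np.linalg.norm(d+e); print('com',X+bis*.0154)
yd=np.array([-e[1],e[0],0]); yd*=np.sign(yd[1]); print('yd',yd)
f=go([g[0],g[1],.10],[0,0,-1],yd)
E
```

```text
kink [0.555  0.0006]
tip [0.604  0.0172] [0.9651 0.2617] 15.173055480028136 93
butt [0.5064 0.0287] [-0.8974  0.4413] 153.8135239184586 97
kinkcentre [0.5562 0.0042] angle 138.64046843843047
grasp [0.5365 0.0139]
com [0.5577 0.0195]
yd [ 0.4413  0.8974 -0.    ]
xyz [-498.4 -450.3  131.1] rot [-0.0017  0.      0.1033]
```

>>> send_rows --deltas '[{"x":-100,"y":-90,"z":10,"rz":0.103,"grip":36},{"x":-498,"y":-450,"z":60,"rz":0.103,"grip":36},{"x":-498,"y":-450,"z":60,"rz":0.103,"grip":36},{"x":-498,"y":-450,"z":60,"rz":0.103,"grip":36},{"x":-498,"y":-450,"z":60,"rz":0.103,"grip":36},{"x":-498,"y":-450,"z":60,"rz":0.103,"grip":36},{"x":-498,"y":-450,"z":60,"rz":0.103,"grip":36},{"x":-498,"y":-450,"z":60,"rz":0.103,"grip":36},{"x":-498,"y":-450,"z":60,"rz":0.103,"grip":36},{"x":-498,"y":-450,"z":60,"rz":0.103,"grip":36},{"x":-498,"y":-450,"z":60,"rz":0.103,"grip":36},{"x":-498,"y":-450,"z":60,"rz":0.103,"grip":36},{"x":-498,"y":-450,"z":60,"rz":0.103,"grip":36},{"x":-498,"y":-450,"z":60,"rz":0.103,"grip":36},{"x":-498,"y":-450,"z":60,"rz":0.103,"grip":36},{"x":-498,"y":-450,"z":60,"rz":0.103,"grip":36},{"x":-498,"y":-450,"z":60,"rz":0.103,"grip":36},{"x":-498,"y":-450,"z":60,"rz":0.103,"grip":36}]' --squeeze 60

```text
schema error: expected keys x, y, z, rx, ry, rz, grip
```

Run:
```python
from h import *
st()
go([.5365,.0139,.0135],[0,0,-1],[.4413,.8974,0])
```

```text
{'time': 0.1, 'q': [-0.9538, 0.5017, -0.4268, 1.5513, 0.2208, 1.1383, -0.2103], 'tcp_pos': [0.225, 0.6092, 0.2304], 'tcp_rot': [-3.1399, -0.0001, 2.7879], 'force': [-0.7056, -0.9444, -0.3204], 'opening': 1.0013, 'grip_force': 0.0}
xyz [-498.4 -450.1  217.6] rot [-0.0017  0.      0.1033]
```

All seven keys are needed in each row.

>>> send_rows --deltas '[{"x":-100,"y":-90,"z":10,"rx":0,"ry":0,"rz":0.103,"grip":36},{"x":-498,"y":-450,"z":60,"rx":0,"ry":0,"rz":0.103,"grip":36},{"x":-498,"y":-450,"z":60,"rx":0,"ry":0,"rz":0.103,"grip":36},{"x":-498,"y":-450,"z":60,"rx":0,"ry":0,"rz":0.103,"grip":36},{"x":-498,"y":-450,"z":60,"rx":0,"ry":0,"rz":0.103,"grip":36},{"x":-498,"y":-450,"z":60,"rx":0,"ry":0,"rz":0.103,"grip":36},{"x":-498,"y":-450,"z":60,"rx":0,"ry":0,"rz":0.103,"grip":36},{"x":-498,"y":-450,"z":60,"rx":0,"ry":0,"rz":0.103,"grip":36},{"x":-498,"y":-450,"z":60,"rx":0,"ry":0,"rz":0.103,"grip":36},{"x":-498,"y":-450,"z":60,"rx":0,"ry":0,"rz":0.103,"grip":36},{"x":-498,"y":-450,"z":60,"rx":0,"ry":0,"rz":0.103,"grip":36},{"x":-498,"y":-450,"z":60,"rx":0,"ry":0,"rz":0.103,"grip":36},{"x":-498,"y":-450,"z":60,"rx":0,"ry":0,"rz":0.103,"grip":36},{"x":-498,"y":-450,"z":60,"rx":0,"ry":0,"rz":0.103,"grip":36},{"x":-498,"y":-450,"z":60,"rx":0,"ry":0,"rz":0.103,"grip":36},{"x":-498,"y":-450,"z":60,"rx":0,"ry":0,"rz":0.103,"grip":36},{"x":-498,"y":-450,"z":60,"rx":0,"ry":0,"rz":0.103,"grip":36},{"x":-498,"y":-450,"z":60,"rx":0,"ry":0,"rz":0.103,"grip":36}]' --squeeze 60

```text
time: 1.9
tcp_pos: [0.5359, 0.017, 0.1714]
tcp_rot: [3.141, -0.0, 2.688]
force: [0.2, -0.0, 0.2]
opening: 0.42
grip_force: 0.0
```

Run:
```python
from h import *
st()
go([.5365,.0139,.0135],[0,0,-1],[.4413,.8974,0])
```

```text
{'time': 1.9, 'q': [0.0207, 0.3409, -0.1229, 1.9024, 0.0515, 0.9015, 0.9897], 'tcp_pos': [0.5359, 0.017, 0.1714], 'tcp_rot': [3.1411, -0.0004, 2.6877], 'force': [0.1849, -0.0267, 0.2087], 'opening': 0.4204, 'grip_force': 0.0}
xyz [ -1.9  -2.6 157.9] rot [ 0.0005 -0.0004  0.0032]
```

>>> send_rows --deltas '[{"x":0,"y":0,"z":30,"rx":0,"ry":0,"rz":0,"grip":36},{"x":0,"y":0,"z":60,"rx":0,"ry":0,"rz":0,"grip":36},{"x":0,"y":0,"z":90,"rx":0,"ry":0,"rz":0,"grip":36},{"x":0,"y":0,"z":115,"rx":0,"ry":0,"rz":0,"grip":36},{"x":0,"y":0,"z":120,"rx":0,"ry":0,"rz":0,"grip":36},{"x":0,"y":0,"z":120,"rx":0,"ry":0,"rz":0,"grip":36}]'

```text
time: 2.5
tcp_pos: [0.5357, 0.0161, 0.0509]
tcp_rot: [-3.141, -0.002, 2.686]
force: [0.3, 0.1, -0.0]
opening: 0.425
grip_force: 0.0
```

Run:
```python
from h import *
st()
go([.5365,.0139,.0135],[0,0,-1],[.4413,.8974,0])
cv2.imwrite('pics/s1.png',cv2.resize(bot.read_camera('scene')[170:270,270:430,::-1],None,fx=4,fy=4,interpolation=3))
```

```text
{'time': 2.5, 'q': [0.0052, 0.5233, -0.1052, 1.9694, 0.0856, 0.6548, 0.9615], 'tcp_pos': [0.5357, 0.0161, 0.0509], 'tcp_rot': [-3.141, -0.0017, 2.6864], 'force': [0.2648, 0.1392, -0.0457], 'opening': 0.4246, 'grip_force': 0.0}
xyz [-1.7 -1.6 37.4] rot [-0.0006 -0.0017  0.0018]
```

View pics/s1.png

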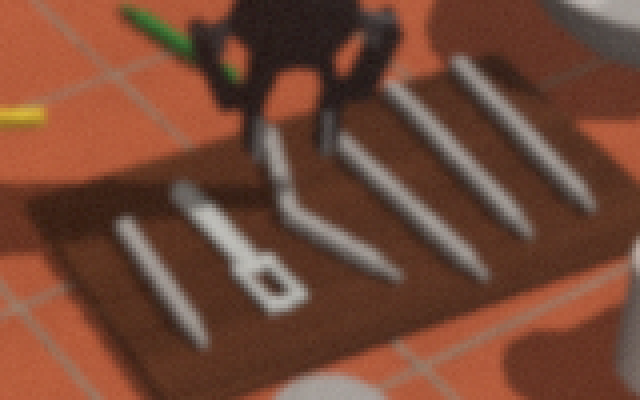

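>>> send_rows --deltas '[{"x":-1.5,"y":-1.5,"z":12,"rx":0,"ry":0,"rz":0,"grip":34},{"x":-1.5,"y":-1.5,"z":24,"rx":0,"ry":0,"rz":0,"grip":34},{"x":-1.5,"y":-1.5,"z":33,"rx":0,"ry":0,"rz":0,"grip":34},{"x":-1.5,"y":-1.5,"z":37,"rx":0,"ry":0,"rz":0,"grip":34},{"x":-1.5,"y":-1.5,"z":37,"rx":0,"ry":0,"rz":0,"grip":34},{"x":-1.5,"y":-1.5,"z":37,"rx":0,"ry":0,"rz":0,"grip":15},{"x":-1.5,"y":-1.5,"z":37,"rx":0,"ry":0,"rz":0,"grip":5},{"x":-1.5,"y":-1.5,"z":37,"rx":0,"ry":0,"rz":0,"grip":3},{"x":-1.5,"y":-1.5,"z":37,"rx":0,"ry":0,"rz":0,"grip":3},{"x":-1.5,"y":-1.5,"z":37,"rx":0,"ry":0,"rz":0,"grip":3},{"x":-1.5,"y":-1.5,"z":37,"rx":0,"ry":0,"rz":0,"grip":3},{"x":-1.5,"y":-1.5,"z":37,"rx":0,"ry":0,"rz":0,"grip":3}]'

```text
time: 3.75
tcp_pos: [0.5375, 0.0131, 0.0147]
tcp_rot: [3.141, 0.001, 2.685]
force: [-0.6, -0.1, 6.1]
opening: 0.092
grip_force: 60.1
```

Run:
```python
from h import *
st()
```

```text
{'time': 3.75, 'q': [0.0028, 0.5875, -0.0958, 1.9752, 0.0966, 0.5824, 0.9563], 'tcp_pos': [0.5375, 0.0131, 0.0147], 'tcp_rot': [3.1412, 0.0006, 2.6848], 'force': [-0.6125, -0.1115, 6.1325], 'opening': 0.0917, 'grip_force': 60.0833}
```

>>> send_rows --deltas '[{"x":0,"y":0,"z":-8,"rx":0,"ry":0,"rz":0,"grip":3},{"x":0,"y":0,"z":-30,"rx":0,"ry":0,"rz":0,"grip":3},{"x":0,"y":0,"z":-60,"rx":0,"ry":0,"rz":0,"grip":3},{"x":0,"y":0,"z":-95,"rx":0,"ry":0,"rz":0,"grip":3},{"x":0,"y":0,"z":-130,"rx":0,"ry":0,"rz":0,"grip":3},{"x":0,"y":0,"z":-150,"rx":0,"ry":0,"rz":0,"grip":3},{"x":0,"y":0,"z":-150,"rx":0,"ry":0,"rz":0,"grip":3}]'

```text
time: 4.45
tcp_pos: [0.5393, 0.0131, 0.1676]
tcp_rot: [3.139, 0.005, 2.685]
force: [0.1, -0.4, -1.1]
opening: 0.09
grip_force: 59.2
```

Run:
```python
from h import *
st()
go([.493,.363,.16],[0,0,-1],[.4413,.8974,0])
c=bot.read_camera('scene')[100:270,270:490,::-1]
cv2.imwrite('pics/s2.png',cv2.resize(c,None,fx=3,fy=3,interpolation=3))
```

```text
{'time': 4.45, 'q': [0.0274, 0.3474, -0.1228, 1.9031, 0.0542, 0.8882, 0.9916], 'tcp_pos': [0.5393, 0.0131, 0.1676], 'tcp_rot': [3.1388, 0.0054, 2.6845], 'force': [0.1009, -0.3757, -1.1381], 'opening': 0.0901, 'grip_force': 59.2439}
xyz [196.  293.5   7.4] rot [ 0.0028  0.0054 -0.    ]
```

View pics/s2.png

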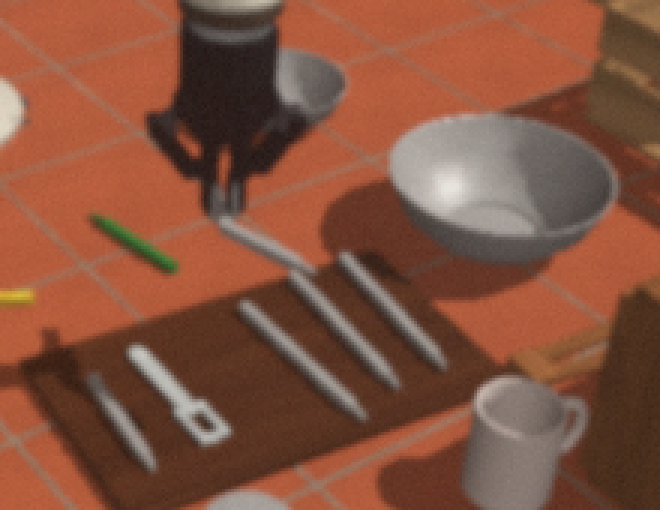

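>>> send_rows --deltas '[{"x":8,"y":12,"z":0,"rx":0,"ry":0,"rz":0,"grip":3},{"x":24,"y":36,"z":0,"rx":0,"ry":0,"rz":0,"grip":3},{"x":44,"y":66,"z":0,"rx":0,"ry":0,"rz":0,"grip":3},{"x":64,"y":96,"z":0,"rx":0,"ry":0,"rz":0,"grip":3},{"x":84,"y":126,"z":0,"rx":0,"ry":0,"rz":0,"grip":3},{"x":104,"y":156,"z":0,"rx":0,"ry":0,"rz":0,"grip":3},{"x":124,"y":186,"z":0,"rx":0,"ry":0,"rz":0,"grip":3},{"x":144,"y":216,"z":0,"rx":0,"ry":0,"rz":0,"grip":3},{"x":164,"y":246,"z":0,"rx":0,"ry":0,"rz":0,"grip":3},{"x":184,"y":275,"z":0,"rx":0,"ry":0,"rz":0,"grip":3},{"x":194,"y":291,"z":0,"rx":0,"ry":0,"rz":0,"grip":3},{"x":196,"y":294,"z":0,"rx":0,"ry":0,"rz":0,"grip":3},{"x":196,"y":294,"z":0,"rx":0,"ry":0,"rz":0,"grip":3},{"x":196,"y":294,"z":0,"rx":0,"ry":0,"rz":0,"grip":3}]'

```text
time: 5.9
tcp_pos: [0.4914, 0.3609, 0.1636]
tcp_rot: [-3.139, 0.0, 2.682]
force: [-0.3, -0.7, -1.4]
opening: 0.092
grip_force: 59.2
```

Run:
```python
from h import *
st()
go([.493,.363,.062],[0,0,-1],[.4413,.8974,0])
```

```text
{'time': 5.9, 'q': [-0.5054, 0.4786, -0.2274, 1.7212, 0.1289, 0.9582, 0.329], 'tcp_pos': [0.4914, 0.3609, 0.1636], 'tcp_rot': [-3.1393, 0.0004, 2.6825], 'force': [-0.3103, -0.6928, -1.3522], 'opening': 0.0917, 'grip_force': 59.2167}
xyz [ -0.4   2.8 101.6] rot [-0.0023  0.0004 -0.0021]
```

>>> send_rows --deltas '[{"x":0,"y":2,"z":30,"rx":0,"ry":0,"rz":0,"grip":3},{"x":0,"y":2,"z":60,"rx":0,"ry":0,"rz":0,"grip":3},{"x":0,"y":2,"z":85,"rx":0,"ry":0,"rz":0,"grip":3},{"x":0,"y":2,"z":98,"rx":0,"ry":0,"rz":0,"grip":3},{"x":0,"y":2,"z":103,"rx":0,"ry":0,"rz":0,"grip":3},{"x":0,"y":2,"z":103,"rx":0,"ry":0,"rz":0,"grip":3},{"x":0,"y":2,"z":103,"rx":0,"ry":0,"rz":0,"grip":22},{"x":0,"y":2,"z":103,"rx":0,"ry":0,"rz":0,"grip":30},{"x":0,"y":2,"z":103,"rx":0,"ry":0,"rz":0,"grip":30},{"x":0,"y":2,"z":103,"rx":0,"ry":0,"rz":0,"grip":30},{"x":0,"y":2,"z":80,"rx":0,"ry":0,"rz":0,"grip":30},{"x":0,"y":2,"z":45,"rx":0,"ry":0,"rz":0,"grip":30},{"x":0,"y":2,"z":5,"rx":0,"ry":0,"rz":0,"grip":30},{"x":0,"y":2,"z":0,"rx":0,"ry":0,"rz":0,"grip":30}]'

```text
time: 7.3
tcp_pos: [0.4946, 0.3677, 0.1702]
tcp_rot: [3.133, 0.004, 2.685]
force: [0.4, 0.2, 0.9]
opening: 0.353
grip_force: 0.0
```

Run:
```python
from h import *
st()
for z in (.15,):
  go([.515,-.0945,z],[0,0,-1],[.134,.991,0])
c=bot.read_camera('scene')[100:270,270:490,::-1]
cv2.imwrite('pics/s3.png',cv2.resize(c,None,fx=3,fy=3,interpolation=3))
```

```text
{'time': 7.3, 'q': [-0.5076, 0.4753, -0.2316, 1.7096, 0.1292, 0.9618, 0.3267], 'tcp_pos': [0.4946, 0.3677, 0.1702], 'tcp_rot': [3.1329, 0.0043, 2.6849], 'force': [0.4441, 0.2271, 0.9114], 'opening': 0.3528, 'grip_force': 0.0}
xyz [-222.1 -406.    17.7] rot [ 0.0079  0.0057 -0.3222]
```

View pics/s3.png

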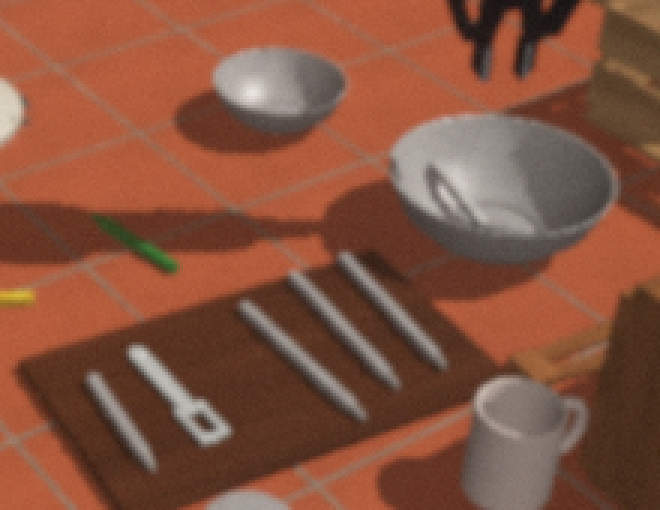

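>>> send_rows --deltas '[{"x":-30,"y":-52,"z":10,"rx":0.008,"ry":0.005,"rz":-0.1,"grip":30},{"x":-229,"y":-403,"z":40,"rx":0.008,"ry":0.005,"rz":-0.322,"grip":34},{"x":-229,"y":-403,"z":40,"rx":0.008,"ry":0.005,"rz":-0.322,"grip":34},{"x":-229,"y":-403,"z":40,"rx":0.008,"ry":0.005,"rz":-0.322,"grip":34},{"x":-229,"y":-403,"z":40,"rx":0.008,"ry":0.005,"rz":-0.322,"grip":34},{"x":-229,"y":-403,"z":40,"rx":0.008,"ry":0.005,"rz":-0.322,"grip":34},{"x":-229,"y":-403,"z":40,"rx":0.008,"ry":0.005,"rz":-0.322,"grip":34},{"x":-229,"y":-403,"z":40,"rx":0.008,"ry":0.005,"rz":-0.322,"grip":34},{"x":-229,"y":-403,"z":40,"rx":0.008,"ry":0.005,"rz":-0.322,"grip":34},{"x":-229,"y":-403,"z":40,"rx":0.008,"ry":0.005,"rz":-0.322,"grip":34},{"x":-229,"y":-403,"z":40,"rx":0.008,"ry":0.005,"rz":-0.322,"grip":34},{"x":-229,"y":-403,"z":40,"rx":0.008,"ry":0.005,"rz":-0.322,"grip":34},{"x":-229,"y":-403,"z":40,"rx":0.008,"ry":0.005,"rz":-0.322,"grip":34},{"x":-229,"y":-403,"z":40,"rx":0.008,"ry":0.005,"rz":-0.322,"grip":34},{"x":-229,"y":-403,"z":40,"rx":0.008,"ry":0.005,"rz":-0.322,"grip":34},{"x":-229,"y":-403,"z":40,"rx":0.008,"ry":0.005,"rz":-0.322,"grip":34}]'

```text
time: 8.95
tcp_pos: [0.5197, -0.0967, 0.1244]
tcp_rot: [-3.135, -0.006, 3.008]
force: [-0.9, -0.4, 1.0]
opening: 0.401
grip_force: 0.0
```

Run:
```python
from h import *
st()
go([.5224,-.0953,.016],[0,0,-1],[.134,.991,0])
```

```text
{'time': 8.95, 'q': [0.2649, 0.4001, -0.1658, 1.9485, 0.0986, 0.8065, 1.4807], 'tcp_pos': [0.5197, -0.0967, 0.1244], 'tcp_rot': [-3.1347, -0.006, 3.0082], 'force': [-0.9246, -0.4197, 1.0167], 'opening': 0.4014, 'grip_force': 0.0}
xyz [ -3.2   2.5 108.4] rot [-0.0069 -0.006   0.0011]
```

>>> send_rows --deltas '[{"x":0,"y":0,"z":0,"rx":0,"ry":0,"rz":1.57,"grip":34},{"x":0,"y":0,"z":0,"rx":0,"ry":0,"rz":1.57,"grip":34},{"x":0,"y":0,"z":0,"rx":0,"ry":0,"rz":1.57,"grip":34},{"x":0,"y":0,"z":0,"rx":0,"ry":0,"rz":1.57,"grip":34},{"x":0,"y":0,"z":0,"rx":0,"ry":0,"rz":1.57,"grip":34},{"x":0,"y":0,"z":0,"rx":0,"ry":0,"rz":1.57,"grip":34},{"x":0,"y":0,"z":0,"rx":0,"ry":0,"rz":1.57,"grip":34},{"x":0,"y":0,"z":0,"rx":0,"ry":0,"rz":1.57,"grip":34},{"x":0,"y":0,"z":0,"rx":0,"ry":0,"rz":1.57,"grip":34},{"x":0,"y":0,"z":0,"rx":0,"ry":0,"rz":1.57,"grip":34},{"x":0,"y":0,"z":0,"rx":0,"ry":0,"rz":1.57,"grip":34}]'

```text
time: 10.05
tcp_pos: [0.5196, -0.0971, 0.1244]
tcp_rot: [-3.136, 0.007, 1.432]
force: [0.3, 0.5, -0.2]
opening: 0.398
grip_force: 0.0
```

>>> send_rows --deltas '[{"x":0,"y":0,"z":0,"rx":0,"ry":0,"rz":1.57,"grip":34},{"x":0,"y":0,"z":0,"rx":0,"ry":0,"rz":1.57,"grip":34},{"x":0,"y":0,"z":0,"rx":0,"ry":0,"rz":1.57,"grip":34},{"x":0,"y":0,"z":0,"rx":0,"ry":0,"rz":1.57,"grip":34},{"x":0,"y":0,"z":20,"rx":0,"ry":0,"rz":1.57,"grip":34},{"x":0,"y":0,"z":40,"rx":0,"ry":0,"rz":1.57,"grip":34},{"x":0,"y":0,"z":60,"rx":0,"ry":0,"rz":1.57,"grip":34},{"x":0,"y":0,"z":60,"rx":0,"ry":0,"rz":1.57,"grip":34},{"x":0,"y":0,"z":60,"rx":0,"ry":0,"rz":1.57,"grip":34},{"x":0,"y":0,"z":60,"rx":0,"ry":0,"rz":1.57,"grip":34},{"x":0,"y":0,"z":60,"rx":0,"ry":0,"rz":1.57,"grip":34},{"x":0,"y":0,"z":60,"rx":0,"ry":0,"rz":1.57,"grip":34}]'

```text
time: 11.25
tcp_pos: [0.5192, -0.0973, 0.0642]
tcp_rot: [3.134, 0.006, -0.133]
force: [0.3, -0.6, -0.3]
opening: 0.399
grip_force: 0.0
```

Run:
```python
from h import *
st()
go([.5224,-.0953,.016],[0,0,-1],[-.134,-.991,0])
```

```text
{'time': 11.25, 'q': [-0.277, 0.541, 0.5091, 1.997, -0.3857, 0.7051, -1.2328], 'tcp_pos': [0.5192, -0.0973, 0.0642], 'tcp_rot': [3.1344, 0.0063, -0.1327], 'force': [0.2681, -0.6106, -0.2798], 'opening': 0.3987, 'grip_force': 0.0}
xyz [ 3.2 -2.8 48.2] rot [0.0072 0.0063 0.0017]
```

>>> send_rows --deltas '[{"x":3,"y":-3,"z":15,"rx":0.007,"ry":0.006,"rz":0,"grip":34},{"x":3,"y":-3,"z":30,"rx":0.007,"ry":0.006,"rz":0,"grip":34},{"x":3,"y":-3,"z":42,"rx":0.007,"ry":0.006,"rz":0,"grip":34},{"x":3,"y":-3,"z":47,"rx":0.007,"ry":0.006,"rz":0,"grip":34},{"x":3,"y":-3,"z":48,"rx":0.007,"ry":0.006,"rz":0,"grip":34},{"x":3,"y":-3,"z":48,"rx":0.007,"ry":0.006,"rz":0,"grip":15},{"x":3,"y":-3,"z":48,"rx":0.007,"ry":0.006,"rz":0,"grip":5},{"x":3,"y":-3,"z":48,"rx":0.007,"ry":0.006,"rz":0,"grip":3},{"x":3,"y":-3,"z":48,"rx":0.007,"ry":0.006,"rz":0,"grip":3},{"x":3,"y":-3,"z":48,"rx":0.007,"ry":0.006,"rz":0,"grip":3},{"x":3,"y":-3,"z":48,"rx":0.007,"ry":0.006,"rz":0,"grip":3},{"x":3,"y":-3,"z":30,"rx":0.007,"ry":0.006,"rz":0,"grip":3},{"x":3,"y":-3,"z":0,"rx":0.007,"ry":0.006,"rz":0,"grip":3},{"x":3,"y":-3,"z":-40,"rx":0.007,"ry":0.006,"rz":0,"grip":3},{"x":3,"y":-3,"z":-80,"rx":0.007,"ry":0.006,"rz":0,"grip":3},{"x":3,"y":-3,"z":-120,"rx":0.007,"ry":0.006,"rz":0,"grip":3},{"x":3,"y":-3,"z":-120,"rx":0.007,"ry":0.006,"rz":0,"grip":3}]' --squeeze 60

```text
time: 12.95
tcp_pos: [0.527, -0.0951, 0.1893]
tcp_rot: [-3.14, -0.009, -0.133]
force: [0.6, -0.9, 0.3]
opening: 0.091
grip_force: 58.7
```

Run:
```python
from h import *
st()
# pre-pose: above rest, 45 deg tool
go([.52,-.292,.22],[-1,0,-1],[0,-1,0])
m=bot.read_camera('top'); cv2.imwrite('pics/t4.png',m[:,:,::-1])
m=bot.read_camera('scene'); cv2.imwrite('pics/s4.png',m[:,:,::-1])
```

```text
{'time': 12.95, 'q': [-0.3734, 0.3531, 0.6136, 1.9166, -0.252, 0.9385, -1.3442], 'tcp_pos': [0.527, -0.0951, 0.1893], 'tcp_rot': [-3.1403, -0.0093, -0.1331], 'force': [0.6271, -0.8721, 0.2937], 'opening': 0.0909, 'grip_force': 58.7009}
xyz [ 19.5 196.  -30.8] rot [-0.053  -0.7935 -0.126 ]
```

>>> send_rows --deltas '[{"x":2,"y":20,"z":-3,"rx":-0.005,"ry":-0.07,"rz":-0.012,"grip":3},{"x":4,"y":40,"z":-6,"rx":-0.01,"ry":-0.15,"rz":-0.025,"grip":3},{"x":6,"y":60,"z":-9,"rx":-0.016,"ry":-0.24,"rz":-0.038,"grip":3},{"x":8,"y":80,"z":-12,"rx":-0.021,"ry":-0.32,"rz":-0.05,"grip":3},{"x":10,"y":100,"z":-15,"rx":-0.027,"ry":-0.4,"rz":-0.063,"grip":3},{"x":12,"y":120,"z":-18,"rx":-0.032,"ry":-0.48,"rz":-0.076,"grip":3},{"x":14,"y":140,"z":-21,"rx":-0.038,"ry":-0.56,"rz":-0.09,"grip":3},{"x":16,"y":160,"z":-24,"rx":-0.043,"ry":-0.65,"rz":-0.1,"grip":3},{"x":18,"y":180,"z":-27,"rx":-0.048,"ry":-0.73,"rz":-0.115,"grip":3},{"x":19,"y":192,"z":-30,"rx":-0.053,"ry":-0.793,"rz":-0.126,"grip":3},{"x":19,"y":196,"z":-31,"rx":-0.053,"ry":-0.793,"rz":-0.126,"grip":3},{"x":19,"y":196,"z":-31,"rx":-0.053,"ry":-0.793,"rz":-0.126,"grip":3},{"x":19,"y":196,"z":-31,"rx":-0.053,"ry":-0.793,"rz":-0.126,"grip":3},{"x":19,"y":196,"z":-31,"rx":-0.053,"ry":-0.793,"rz":-0.126,"grip":3}]'

```text
time: 14.45
tcp_pos: [0.5163, -0.2905, 0.2158]
tcp_rot: [-3.141, 0.793, 0.001]
force: [0.8, -0.3, -1.0]
opening: 0.087
grip_force: 58.8
```

Run:
```python
from h import *
st()
s=bot.get_state(); print(Rn.from_euler('xyz',s['tcp_rot']).as_matrix().round(3).tolist())
a=bot.read_camera('top'); b=bot.read_camera('scene')
cv2.imwrite('pics/t5.png',a[:,:,::-1]);cv2.imwrite('pics/s5.png',b[:,:,::-1])
m=np.zeros((440,800,3),np.uint8)
m[:440,:400]=cv2.resize(a[125:235,350:450],None,fx=4,fy=4,interpolation=3)
m[:440,400:]=cv2.resize(b[190:300,190:290],None,fx=4,fy=4,interpolation=3)
cv2.imwrite('pics/c5.png',m[:,:,::-1])
```

```text
{'time': 14.45, 'q': [0.0367, 0.9692, 0.5964, 1.1133, -0.0808, 1.866, -0.98], 'tcp_pos': [0.5163, -0.2905, 0.2158], 'tcp_rot': [-3.1409, 0.7926, 0.0009], 'force': [0.8059, -0.2827, -0.9567], 'opening': 0.0873, 'grip_force': 58.8252}
[[0.702, 0.0, -0.712], [0.001, -1.0, 0.0], [-0.712, -0.0, -0.702]]
```

View pics/c5.png

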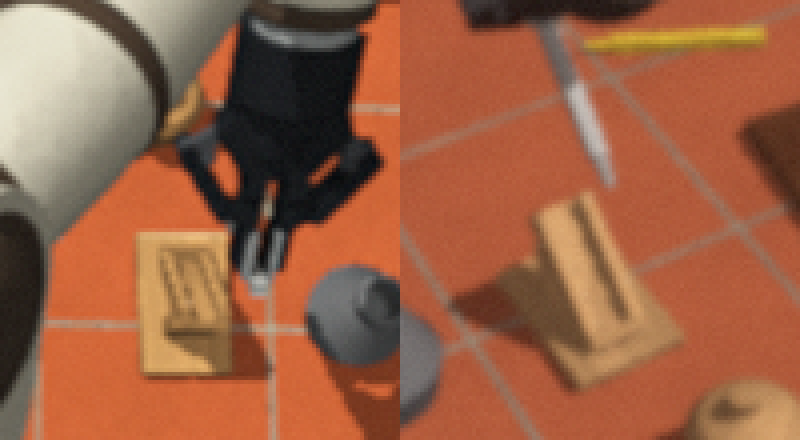

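Run:
```python
from h import *
s=bot.get_state(); R=Rn.from_euler('xyz',s['tcp_rot']).as_matrix()
for l in(.100,.105,.11): print(l,np.round(proj('scene',s['tcp_pos']+R@[l,0,0]),1))
print(proj('scene',s['tcp_pos']+R@[.04,0,0]),proj('scene',s['tcp_pos']+R@[.105,.003,0]),proj('scene',s['tcp_pos']+R@[.105,0,.003]))
# pin mask in scene
im=cv2.imread('pics/s5.png'); h=cv2.cvtColor(im,cv2.COLOR_BGR2HSV)
m=((h[...,1]<75)&(h[...,2]>70)).astype(np.uint8); m[:200]=0;m[240:]=0;m[:,:222]=0;m[:,248:]=0
for r in range(204,240,3):
    u=np.nonzero(m[r])[0]; print(r,u.min() if len(u) else 0,u.max() if len(u) else 0,end='; ')
```

```text
0.1 [241.7 233.3]
0.105 [242.6 235.5]
0.11 [243.5 237.6]
(np.float64(231.28295904099087), np.float64(207.6032749872529)) (np.float64(241.34927778018005), np.float64(235.99037101575567)) (np.float64(242.24587181912256), np.float64(235.66705608433938))
204 228 231; 207 229 232; 210 230 234; 213 231 236; 216 232 237; 219 233 238; 222 235 239; 225 236 240; 228 237 241; 231 239 241; 234 241 242; 237 0 0;
```

Run:
```python
from h import *
n=np.array([1,0,1])/2**.5; up=np.array([-1,0,1])/2**.5
F=np.array([.572,-.2925,.014]); T=F+.005*n+up*.105
for a,b in((.04,.006),(.003,.006)):
    print(a,b,T+a*n+b*up); go(T+a*n+b*up,[-1,0,-1],[0,-1,0])
```

```text
0.04 0.006 [ 0.52533095 -0.2925      0.12430866]
xyz [71.5  1.9 58.1] rot [0.0003 0.0072 0.0006]
0.003 0.006 [ 0.499168   -0.2925      0.09814571]
xyz [71.8  1.9 95.1] rot [0.0003 0.0072 0.0006]
```

>>> send_rows --deltas '[{"x":10,"y":0.5,"z":8,"rx":0,"ry":0.007,"rz":0,"grip":3},{"x":25,"y":1,"z":20,"rx":0,"ry":0.007,"rz":0,"grip":3},{"x":42,"y":2,"z":34,"rx":0,"ry":0.007,"rz":0,"grip":3},{"x":58,"y":2,"z":46,"rx":0,"ry":0.007,"rz":0,"grip":3},{"x":70,"y":2,"z":56,"rx":0,"ry":0.007,"rz":0,"grip":3},{"x":71,"y":2,"z":58,"rx":0,"ry":0.007,"rz":0,"grip":3},{"x":71,"y":2,"z":58,"rx":0,"ry":0.007,"rz":0,"grip":3},{"x":71,"y":2,"z":58,"rx":0,"ry":0.007,"rz":0,"grip":3}]'

```text
time: 15.35
tcp_pos: [0.5248, -0.2938, 0.1247]
tcp_rot: [3.14, 0.787, -0.001]
force: [0.1, -0.1, -0.2]
opening: 0.09
grip_force: 58.8
```

Run:
```python
from h import *
st()
n=np.array([1,0,1])/2**.5; up=np.array([-1,0,1])/2**.5
F=np.array([.572,-.2925,.014]); T=F+.005*n+up*.105
go(T+.003*n+.006*up,[-1,0,-1],[0,-1,0])
a=bot.read_camera('top'); b=bot.read_camera('scene')
m=np.zeros((440,800,3),np.uint8)
m[:440,:400]=cv2.resize(a[140:250,350:450],None,fx=4,fy=4,interpolation=3)
m[:440,400:]=cv2.resize(b[200:310,190:290],None,fx=4,fy=4,interpolation=3)
cv2.imwrite('pics/c6.png',m[:,:,::-1])
```

```text
{'time': 15.35, 'q': [0.0521, 1.0745, 0.5687, 1.1154, -0.124, 1.76, -1.0112], 'tcp_pos': [0.5248, -0.2938, 0.1247], 'tcp_rot': [3.1401, 0.7868, -0.0011], 'force': [0.1089, -0.1418, -0.2374], 'opening': 0.0898, 'grip_force': 58.8239}
xyz [ 0.7 -1.3 36.9] rot [ 0.0007  0.0014 -0.0008]
```

View pics/c6.png

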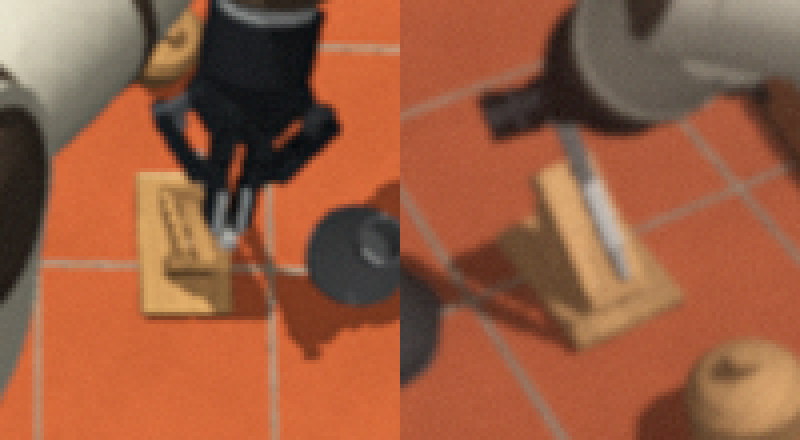

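>>> send_rows --deltas '[{"x":1,"y":-1.5,"z":10,"rx":0,"ry":0,"rz":0,"grip":3},{"x":1,"y":-1.5,"z":20,"rx":0,"ry":0,"rz":0,"grip":3},{"x":1,"y":-1.5,"z":28,"rx":0,"ry":0,"rz":0,"grip":3},{"x":1,"y":-1.5,"z":33,"rx":0,"ry":0,"rz":0,"grip":3},{"x":1,"y":-1.5,"z":36,"rx":0,"ry":0,"rz":0,"grip":3},{"x":1,"y":-1.5,"z":36,"rx":0,"ry":0,"rz":0,"grip":3},{"x":1,"y":-1.5,"z":36,"rx":0,"ry":0,"rz":0,"grip":3}]'

```text
time: 16.15
tcp_pos: [0.4999, -0.2919, 0.098]
tcp_rot: [3.141, 0.787, -0.0]
force: [-0.3, -1.1, -2.2]
opening: 0.087
grip_force: 58.8
```

Run:
```python
from h import *
st()
s=bot.get_state(); R=Rn.from_euler('xyz',s['tcp_rot']).as_matrix()
print('toolF',R.T@s['force'],'tip vs foot',s['tcp_pos']+R@[.105,0,0])
b=bot.read_camera('scene'); cv2.imwrite('pics/s7.png',b[:,:,::-1])
```

```text
{'time': 16.15, 'q': [0.041, 1.0671, 0.5652, 1.2075, -0.1245, 1.6793, -1.0102], 'tcp_pos': [0.4999, -0.2919, 0.098], 'tcp_rot': [3.1412, 0.7871, -0.0002], 'force': [-0.2958, -1.0631, -2.1784], 'opening': 0.0872, 'grip_force': 58.8353}
toolF [1.33432298 1.06237751 1.74759798] tip vs foot [ 0.57405404 -0.29191019  0.02360204]
```

>>> send_rows --deltas '[{"x":2,"y":0,"z":1,"rx":0,"ry":0,"rz":0,"grip":3},{"x":3,"y":0,"z":2,"rx":0,"ry":0,"rz":0,"grip":3},{"x":4,"y":0,"z":3,"rx":0,"ry":0,"rz":0,"grip":3},{"x":4,"y":0,"z":3,"rx":0,"ry":0,"rz":0,"grip":3},{"x":4,"y":0,"z":3,"rx":0,"ry":0,"rz":0,"grip":3}]'

```text
time: 16.7
tcp_pos: [0.499, -0.2924, 0.0944]
tcp_rot: [3.14, 0.791, -0.003]
force: [-4.6, 0.5, 7.2]
opening: 0.089
grip_force: 59.1
```

Run:
```python
from h import *
st()
s=bot.get_state(); R=Rn.from_euler('xyz',s['tcp_rot']).as_matrix()
print('toolF',R.T@s['force'],'tip vs foot',s['tcp_pos']+R@[.105,0,0])
b=bot.read_camera('scene'); a=bot.read_camera('top')
m=np.zeros((440,800,3),np.uint8)
m[:440,:400]=cv2.resize(a[140:250,350:450],None,fx=4,fy=4,interpolation=3)
m[:440,400:]=cv2.resize(b[200:310,190:290],None,fx=4,fy=4,interpolation=3)
cv2.imwrite('pics/c7.png',m[:,:,::-1])
```

```text
{'time': 16.7, 'q': [0.0425, 1.0734, 0.5647, 1.2062, -0.1253, 1.6783, -1.0119], 'tcp_pos': [0.499, -0.2924, 0.0944], 'tcp_rot': [3.1403, 0.791, -0.0026], 'force': [-4.5795, 0.5387, 7.1793], 'opening': 0.0886, 'grip_force': 59.0981}
toolF [-8.3259154  -0.5244644  -1.79112268] tip vs foot [ 0.57281896 -0.29261265  0.0197768 ]
```

>>> send_rows --deltas '[{"x":-1,"y":0,"z":1,"rx":0,"ry":0,"rz":0,"grip":3},{"x":-1,"y":0,"z":1,"rx":0,"ry":0,"rz":0,"grip":11},{"x":-1,"y":0,"z":1,"rx":0,"ry":0,"rz":0,"grip":15},{"x":-1,"y":0,"z":1,"rx":0,"ry":0,"rz":0,"grip":22},{"x":-1,"y":0,"z":1,"rx":0,"ry":0,"rz":0,"grip":30},{"x":-1,"y":0,"z":1,"rx":0,"ry":0,"rz":0,"grip":36},{"x":-1,"y":0,"z":1,"rx":0,"ry":0,"rz":0,"grip":36},{"x":-1,"y":0,"z":-10,"rx":0,"ry":0,"rz":0,"grip":36},{"x":-1,"y":0,"z":-30,"rx":0,"ry":0,"rz":0,"grip":36},{"x":-1,"y":0,"z":-60,"rx":0,"ry":0,"rz":0,"grip":36},{"x":-1,"y":0,"z":-90,"rx":0,"ry":0,"rz":0,"grip":36},{"x":-1,"y":0,"z":-110,"rx":0,"ry":0,"rz":0,"grip":36},{"x":-1,"y":0,"z":-110,"rx":0,"ry":0,"rz":0,"grip":36}]'

```text
time: 18.1
tcp_pos: [0.5805, -0.2921, 0.1736]
tcp_rot: [3.139, 0.782, 0.0]
force: [-0.1, 0.1, 0.5]
opening: 0.42
grip_force: 0.0
```

Run:
```python
from h import *
st()
b=bot.read_camera('scene'); a=bot.read_camera('top')
cv2.imwrite('pics/t8.png',a[:,:,::-1]);cv2.imwrite('pics/s8.png',b[:,:,::-1])
m=np.zeros((440,800,3),np.uint8)
m[:440,:400]=cv2.resize(a[140:250,350:450],None,fx=4,fy=4,interpolation=3)
m[:440,400:]=cv2.resize(b[200:310,170:270],None,fx=4,fy=4,interpolation=3)
cv2.imwrite('pics/c8.png',m[:,:,::-1])
```

```text
{'time': 18.1, 'q': [0.0834, 1.1185, 0.5679, 0.8823, -0.1352, 1.9358, -1.023], 'tcp_pos': [0.5805, -0.2921, 0.1736], 'tcp_rot': [3.1386, 0.7822, 0.0003], 'force': [-0.0692, 0.0806, 0.549], 'opening': 0.4199, 'grip_force': 0.0}
```

View pics/c8.png

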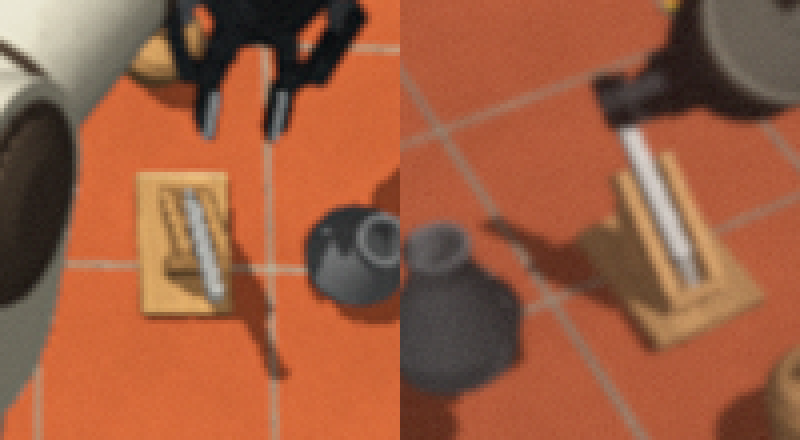

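Run:
```python
from h import *
f=np.radians(28)
go([.50,-.2926,.28],[np.sin(f),0,-np.cos(f)],[0,-1,0])
up=np.array([-1,0,1])/2**.5; tip=np.array([.5728,-.2926,.0198])
for n in('top','scene'): print(n,[np.round(proj(n,tip+l*up),1).tolist() for l in(0.,.06,.125)])
for n in('t8','s8'):
    im=cv2.imread(f'pics/{n}.png'); h=cv2.cvtColor(im,cv2.COLOR_BGR2HSV)
    m=((h[...,1]<60)&(h[...,2]>100)).astype(np.uint8)
    if n=='t8': x0,x1,y0,y1=392,408,184,218
    else: x0,x1,y0,y1=222,250,228,276
    q=np.zeros_like(m); q[y0:y1,x0:x1]=m[y0:y1,x0:x1]
    for r in range(y0,y1,3):
        u=np.nonzero(q[r])[0]
        if len(u): print(n,r,u.min(),u.max(),end='; ')
    print()
```

```text
xyz [-132.     0.6  -21.9] rot [5.0000e-04 1.2757e+00 0.0000e+00]
top [[396.7, 188.4], [400.2, 199.4], [404.2, 212.3]]
scene [[242.9, 270.8], [233.2, 246.9], [222.7, 221.1]]
t8 190 396 399; t8 193 397 400; t8 196 397 401; t8 199 398 401; t8 202 399 402; t8 205 400 403; t8 208 400 404; t8 211 401 405; t8 214 402 405; 
s8 231 227 228; s8 234 225 229; s8 237 227 231; s8 240 228 232; s8 243 229 234; s8 246 230 235; s8 249 232 236; s8 252 233 238; s8 255 234 239; s8 258 235 240; s8 261 237 242; s8 264 238 242; s8 267 240 243; s8 270 242 243;
```

>>> send_rows --deltas '[{"x":-15,"y":0,"z":-3,"rx":0,"ry":0.1,"rz":0,"grip":36},{"x":-30,"y":0,"z":-6,"rx":0,"ry":0.22,"rz":0,"grip":36},{"x":-45,"y":0,"z":-10,"rx":0,"ry":0.35,"rz":0,"grip":36},{"x":-60,"y":0,"z":-12,"rx":0,"ry":0.48,"rz":0,"grip":36},{"x":-75,"y":0,"z":-14,"rx":0,"ry":0.61,"rz":0,"grip":36},{"x":-90,"y":0,"z":-16,"rx":0,"ry":0.74,"rz":0,"grip":36},{"x":-105,"y":0,"z":-18,"rx":0,"ry":0.87,"rz":0,"grip":36},{"x":-120,"y":0,"z":-20,"rx":0,"ry":1.0,"rz":0,"grip":36},{"x":-132,"y":0,"z":-22,"rx":0,"ry":1.12,"rz":0,"grip":36},{"x":-132,"y":0,"z":-22,"rx":0,"ry":1.22,"rz":0,"grip":36},{"x":-132,"y":0,"z":-22,"rx":0,"ry":1.276,"rz":0,"grip":36},{"x":-132,"y":0,"z":-22,"rx":0,"ry":1.276,"rz":0,"grip":36},{"x":-132,"y":0,"z":-22,"rx":0,"ry":1.276,"rz":0,"grip":36},{"x":-132,"y":0,"z":-22,"rx":0,"ry":1.276,"rz":0,"grip":36},{"x":-132,"y":0,"z":-22,"rx":0,"ry":1.276,"rz":0,"grip":36}]'

```text
time: 19.7
tcp_pos: [0.5009, -0.2915, 0.2801]
tcp_rot: [3.141, -0.487, 0.002]
force: [-1.1, -0.2, 0.6]
opening: 0.417
grip_force: 0.0
```

Run:
```python
from h import *
st()
f=np.radians(28); z=np.array([np.sin(f),0,-np.cos(f)])
up=np.array([-1,0,1])/2**.5; tip=np.array([.5728,-.2926,.0198]); G=tip+.108*up
for d in(-.06,-.025): print(G+d*z); go(G+d*z,z,[0,-1,0])
```

```text
{'time': 19.7, 'q': [0.1218, 0.0886, 0.5714, 2.0649, -0.565, 0.6896, -0.5021], 'tcp_pos': [0.5009, -0.2915, 0.2801], 'tcp_rot': [3.1408, -0.4874, 0.0018], 'force': [-1.146, -0.232, 0.5696], 'opening': 0.4175, 'grip_force': 0.0}
[ 0.46826417 -0.2926      0.14914439]
xyz [-90.2   0.9 100.4] rot [-0.0001  0.0013  0.0016]
[ 0.48469568 -0.2926      0.11824122]
xyz [-90.1   1.  135.4] rot [-0.0001  0.0013  0.0016]
```

>>> send_rows --deltas '[{"x":-15,"y":0,"z":15,"rx":0,"ry":0,"rz":0,"grip":36},{"x":-40,"y":1,"z":35,"rx":0,"ry":0,"rz":0,"grip":36},{"x":-65,"y":1,"z":60,"rx":0,"ry":0,"rz":0,"grip":36},{"x":-85,"y":1,"z":85,"rx":0,"ry":0,"rz":0,"grip":36},{"x":-90,"y":1,"z":100,"rx":0,"ry":0,"rz":0,"grip":36},{"x":-90,"y":1,"z":100,"rx":0,"ry":0,"rz":0,"grip":36},{"x":-90,"y":1,"z":100,"rx":0,"ry":0,"rz":0,"grip":36},{"x":-90,"y":1,"z":100,"rx":0,"ry":0,"rz":0,"grip":36}]'

```text
time: 20.5
tcp_pos: [0.4686, -0.2935, 0.1509]
tcp_rot: [3.14, -0.49, 0.001]
force: [-0.8, -0.1, 0.0]
opening: 0.422
grip_force: 0.0
```

Run:
```python
from h import *
st()
f=np.radians(28); z=np.array([np.sin(f),0,-np.cos(f)])
up=np.array([-1,0,1])/2**.5; tip=np.array([.5728,-.2926,.0198]); G=tip+.108*up
go(G+.008*z,z,[0,-1,0])
```

```text
{'time': 20.5, 'q': [0.2923, 0.2713, 0.4725, 2.232, -1.0459, 0.5137, 0.0528], 'tcp_pos': [0.4686, -0.2935, 0.1509], 'tcp_rot': [3.1399, -0.49, 0.0013], 'force': [-0.7683, -0.0529, 0.031], 'opening': 0.4221, 'grip_force': 0.0}
xyz [-1.2 -1.  69.4] rot [ 0.001  -0.0013  0.0011]
```

>>> send_rows --deltas '[{"x":-1,"y":-1,"z":12,"rx":0,"ry":0,"rz":0,"grip":36},{"x":-1,"y":-1,"z":24,"rx":0,"ry":0,"rz":0,"grip":36},{"x":-1,"y":-1,"z":36,"rx":0,"ry":0,"rz":0,"grip":36},{"x":-1,"y":-1,"z":45,"rx":0,"ry":0,"rz":0,"grip":36},{"x":-1,"y":-1,"z":45,"rx":0,"ry":0,"rz":0,"grip":36}]'

```text
time: 21.0
tcp_pos: [0.4888, -0.2917, 0.11]
tcp_rot: [3.141, -0.489, 0.002]
force: [0.3, 0.4, 0.8]
opening: 0.425
grip_force: 0.0
```

Run:
```python
from h import *
st()
f=np.radians(28); z=np.array([np.sin(f),0,-np.cos(f)])
up=np.array([-1,0,1])/2**.5; tip=np.array([.5728,-.2926,.0198]); G=tip+.108*up
go(G+.008*z,z,[0,-1,0])
```

```text
{'time': 21.0, 'q': [0.3413, 0.3739, 0.3889, 2.2203, -1.2302, 0.467, 0.2109], 'tcp_pos': [0.4888, -0.2917, 0.11], 'tcp_rot': [3.1411, -0.4894, 0.0016], 'force': [0.2896, 0.41, 0.7562], 'opening': 0.4252, 'grip_force': 0.0}
xyz [ 0.2  0.9 23.8] rot [-0.0002 -0.0007  0.0014]
```

>>> send_rows --deltas '[{"x":0,"y":1,"z":10,"rx":0,"ry":0,"rz":0,"grip":36},{"x":0,"y":1,"z":18,"rx":0,"ry":0,"rz":0,"grip":36},{"x":0,"y":1,"z":24,"rx":0,"ry":0,"rz":0,"grip":36},{"x":0,"y":1,"z":24,"rx":0,"ry":0,"rz":0,"grip":36},{"x":0,"y":1,"z":24,"rx":0,"ry":0,"rz":0,"grip":18},{"x":0,"y":1,"z":24,"rx":0,"ry":0,"rz":0,"grip":5},{"x":0,"y":1,"z":24,"rx":0,"ry":0,"rz":0,"grip":3},{"x":0,"y":1,"z":24,"rx":0,"ry":0,"rz":0,"grip":3},{"x":0,"y":1,"z":24,"rx":0,"ry":0,"rz":0,"grip":3},{"x":0,"y":1,"z":24,"rx":0,"ry":0,"rz":0,"grip":3},{"x":0,"y":1,"z":24,"rx":0,"ry":0,"rz":0,"grip":3}]' --squeeze 60

```text
time: 22.1
tcp_pos: [0.4991, -0.293, 0.0888]
tcp_rot: [3.141, -0.489, -0.0]
force: [-2.0, 1.3, 5.6]
opening: 0.092
grip_force: 59.3
```

Run:
```python
from h import *
st()
R=Rn.from_euler('xyz',bot.get_state()['tcp_rot']).as_matrix()
up=np.array([-1,0,1])/2**.5; tip=np.array([.5728,-.2926,.0198])
print('tip in tool',R.T@(tip-bot.get_state()['tcp_pos']),'pin dir',R.T@-up)
```

```text
{'time': 22.1, 'q': [0.3719, 0.4272, 0.3422, 2.2074, -1.3219, 0.4449, 0.2921], 'tcp_pos': [0.4991, -0.293, 0.0888], 'tcp_rot': [3.1413, -0.4893, -0.0002], 'force': [-2.0407, 1.3205, 5.5892], 'opening': 0.0916, 'grip_force': 59.348}
tip in tool [ 0.03261774 -0.00048725  0.09551855] pin dir [ 2.91828490e-01 -3.82712461e-04  9.56470588e-01]
```

>>> send_rows --deltas '[{"x":7,"y":0,"z":-13,"rx":0,"ry":0,"rz":0,"grip":3},{"x":16,"y":0,"z":-30,"rx":0,"ry":0,"rz":0,"grip":3},{"x":28,"y":0,"z":-53,"rx":0,"ry":0,"rz":0,"grip":3},{"x":42,"y":0,"z":-80,"rx":0,"ry":0,"rz":0,"grip":3},{"x":56,"y":0,"z":-106,"rx":0,"ry":0,"rz":0,"grip":3},{"x":66,"y":0,"z":-123,"rx":0,"ry":0,"rz":0,"grip":3},{"x":66,"y":0,"z":-123,"rx":0,"ry":0,"rz":0,"grip":3},{"x":66,"y":0,"z":-123,"rx":0,"ry":0,"rz":0,"grip":3}]'

```text
time: 22.9
tcp_pos: [0.4995, -0.2922, 0.2275]
tcp_rot: [-3.141, -0.489, 0.001]
force: [0.3, -0.4, -1.5]
opening: 0.096
grip_force: 58.9
```

Run:
```python
from h import *
st()
for n,(x0,x1,y0,y1) in(('top0',(436,456,190,210)),('scene0',(166,194,252,278))):
    g=cv2.cvtColor(cv2.imread(f'pics/{n}.png'),cv2.COLOR_BGR2GRAY)
    print(n,x0,y0)
    for r in range(y0,y1): print(r,*g[r,x0:x1])
```

```text
{'time': 22.9, 'q': [0.1372, 0.1727, 0.5804, 2.1235, -0.7425, 0.6121, -0.314], 'tcp_pos': [0.4995, -0.2922, 0.2275], 'tcp_rot': [-3.1414, -0.4886, 0.0008], 'force': [0.3443, -0.3791, -1.5256], 'opening': 0.0964, 'grip_force': 58.8627}
top0 436 190
190 138 133 124 125 132 134 134 136 136 135 138 135 136 134 136 135 135 137 136 132
191 128 117 111 108 109 116 121 121 125 133 137 136 134 134 135 135 135 137 136 135
192 110 108 101 98 97 97 98 101 109 128 141 140 134 133 135 136 136 136 133 134
193 112 109 104 102 99 97 95 102 108 132 145 141 138 136 137 136 138 134 136 135
194 113 109 110 107 104 107 117 116 111 118 127 132 134 136 139 136 137 135 131 135
195 114 113 111 112 116 121 114 95 80 77 81 94 110 128 139 139 137 134 137 135
196 118 116 115 120 121 115 90 67 51 48 50 59 78 106 132 138 136 134 135 137
197 120 119 112 117 121 104 73 61 50 47 44 51 66 87 115 135 136 134 136 136
198 125 120 109 114 125 101 74 68 64 54 51 59 66 79 106 127 133 132 132 134
199 118 120 103 108 121 97 75 75 70 62 52 61 79 86 107 128 134 136 133 135
200 121 114 99 106 118 97 75 74 78 67 60 66 86 91 108 13
[... 2661 characters left out ...]
104 97 76 66 61 61 59 63 61 62 64 67 69 76 82 85 98 102 108 116 112 111 109 102 107 100
272 106 106 100 82 68 61 61 64 64 64 63 68 71 78 80 87 93 100 105 109 112 113 113 113 108 107 105 104
273 108 103 93 78 63 59 65 58 68 68 69 73 85 89 92 99 102 105 107 113 113 118 112 112 113 109 108 103
274 105 100 83 66 60 61 63 64 70 72 78 82 88 95 98 103 104 108 110 111 112 113 112 112 110 109 109 107
275 102 89 76 61 60 61 66 68 74 77 83 86 89 91 102 106 104 106 110 110 108 116 113 112 114 110 108 112
276 97 80 66 60 62 60 68 69 73 79 85 88 93 95 101 100 107 108 110 110 111 111 115 112 112 112 109 111
277 89 72 58 60 60 65 67 69 72 76 81 85 95 97 98 104 105 107 110 113 109 114 112 111 112 115 113 110
```

Run:
```python
from h import *
print(two((179.2,261.7),(446.0,199.45)),onz('top',(446,199.45),.085),onz('scene',(179.2,261.7),.085))
# held pin: compare with camera
s=bot.get_state(); R=Rn.from_euler('xyz',s['tcp_rot']).as_matrix()
tip=s['tcp_pos']+R@[.0326,-.0005,.0955]; print('tip',tip)
im=bot.read_camera('scene'); cv2.imwrite('pics/s9.png',im[:,:,::-1])
d=R@[.2918,0,.9565]
print([np.round(proj('scene',tip-l*d),1).tolist() for l in(0,.03,.06)])
h=cv2.cvtColor(im,cv2.COLOR_RGB2HSV); m=(h[...,1]<75)&(h[...,2]>90)
for r in range(200,245,3):
    u=np.nonzero(m[r,215:260])[0]+215
    if len(u): print(r,u.min(),u.max(),end='; ')
# target: pin vertical, tip 20 mm above mouth
M=np.array([.5300,-.4210,.085])
a=np.arctan2(.2918,.9565); zd=[-np.sin(a),0,-np.cos(a)]
y=np.array([0,-1.,0]); z=np.array(zd); R1=np.c_[np.cross(y,z),y,z]
off=R1@[.0326,-.0005,.0955]; print('off',off)
go(M+[0,0,.030]-off,zd,y)
```

```text
(array([ 0.53002271, -0.4208026 ,  0.08256707]), np.float64(0.0011942723839012683)) [ 0.52931198 -0.42053405  0.085     ] [ 0.53298777 -0.42087375  0.085     ]
tip [ 0.57314349 -0.29163436  0.15847682]
[[237.9, 225.3], [232.7, 212.4], [227.4, 199.6]]
200 225 229; 203 226 231; 206 227 232; 209 229 233; 212 230 235; 215 231 236; 218 233 236; 221 235 237; 224 237 238; off [ 0.00331493  0.0005     -0.10085644]
xyz [ 19.4 129.6  22.3] rot [-1.000e-03 -7.831e-01  6.000e-04]
```

>>> send_rows --deltas '[{"x":2,"y":10,"z":1,"rx":0,"ry":-0.06,"rz":0,"grip":3},{"x":4,"y":24,"z":2,"rx":0,"ry":-0.14,"rz":0,"grip":3},{"x":6,"y":38,"z":4,"rx":0,"ry":-0.23,"rz":0,"grip":3},{"x":8,"y":53,"z":6,"rx":0,"ry":-0.32,"rz":0,"grip":3},{"x":10,"y":68,"z":8,"rx":0,"ry":-0.41,"rz":0,"grip":3},{"x":12,"y":83,"z":10,"rx":0,"ry":-0.5,"rz":0,"grip":3},{"x":15,"y":98,"z":13,"rx":0,"ry":-0.59,"rz":0,"grip":3},{"x":17,"y":112,"z":17,"rx":0,"ry":-0.68,"rz":0,"grip":3},{"x":19,"y":124,"z":20,"rx":0,"ry":-0.75,"rz":0,"grip":3},{"x":19.5,"y":129.5,"z":22,"rx":0,"ry":-0.783,"rz":0,"grip":3},{"x":19.5,"y":129.5,"z":22,"rx":0,"ry":-0.783,"rz":0,"grip":3},{"x":19.5,"y":129.5,"z":22,"rx":0,"ry":-0.783,"rz":0,"grip":3},{"x":19.5,"y":129.5,"z":22,"rx":0,"ry":-0.783,"rz":0,"grip":3},{"x":19.5,"y":129.5,"z":22,"rx":0,"ry":-0.783,"rz":0,"grip":3}]'

```text
time: 24.35
tcp_pos: [0.5267, -0.4222, 0.2181]
tcp_rot: [-3.141, 0.293, -0.001]
force: [0.0, 0.2, -1.0]
opening: 0.098
grip_force: 58.9
```

Run:
```python
from h import *
st()
s=bot.get_state(); R=Rn.from_euler('xyz',s['tcp_rot']).as_matrix()
tip=s['tcp_pos']+R@[.0326,-.0005,.0955]; d=R@[.2918,0,.9565]; print('tip',tip,'dir',d)
for n in('scene','top'):
    im=bot.read_camera(n); cv2.imwrite(f'pics/{n}10.png',im[:,:,::-1])
    print(n,[np.round(proj(n,tip-l*d),1).tolist() for l in(0,.03,.06)])
    g=cv2.cvtColor(im,cv2.COLOR_RGB2GRAY); u,v=map(int,proj(n,tip-.03*d))
    if n=='scene':
        for r in range(v-14,v+26,2): print(r,u-10,*g[r,u-10:u+12])
    else:
        for r in range(184,212,2): print(r,436,*g[r,436:458])
M=np.array([.5303,-.4208,.085])
a=np.arctan2(.2918,.9565); zd=[-np.sin(a),0,-np.cos(a)]
go(M+[0,0,.010]-[.0033,.0005,-.1009],zd,[0,-1,0])
```

```text
{'time': 24.35, 'q': [0.1595, 0.7853, 0.7065, 1.2815, -0.2795, 1.4468, -0.7472], 'tcp_pos': [0.5267, -0.4222, 0.2181], 'tcp_rot': [-3.1412, 0.2933, -0.0005], 'force': [0.0461, 0.2456, -1.0071], 'opening': 0.0984, 'grip_force': 58.897}
tip [ 0.53028402 -0.42161946  0.11724259] dir [ 2.78866810e-03  3.92569158e-04 -1.00001578e+00]
scene [[176.0, 250.3], [173.6, 239.9], [171.1, 229.1]]
225 163 110 110 110 107 105 117 128 127 125 127 122 117 119 117 115 111 111 110 109 109 109 109
227 163 110 110 112 106 106 110 122 124 130 130 123 117 119 121 118 115 110 114 108 107 109 108
229 163 112 109 108 111 102 108 119 124 130 127 124 116 115 116 121 121 116 111 114 112 114 115
231 163 109 107 111 109 108 106 113 121 128 128 125 122 116 114 119 123 123 126 126 123 124 118
233 163 113 110 114 112 105 102 106 114 121 126 129 123 126 127 124 126 125 130 123 124 113 113
235 163 111 113 114 115 112 108 104 111 121 128 128 130 122 120 117 112 115 118 122 120 113 111
237 163 114 118 122 125 122 117 107 105 115 125 126 127 120 114 113 108 108 110 119 122 125 120
239 163 120 119 119 115 114 111 106 103 11
[... 1772 characters left out ...]
2 128 95 57 41 38 35 41 74 102 108 100 98 101 103 104 111 116
198 436 144 144 142 138 135 131 104 61 38 34 34 44 78 99 102 103 114 124 129 132 133 132
200 436 136 133 129 126 123 118 95 55 37 31 38 58 85 94 107 124 132 129 131 130 131 131
202 436 130 126 122 113 116 106 83 49 34 33 39 62 83 95 113 122 109 112 124 129 127 132
204 436 119 116 112 112 109 97 67 43 31 41 68 93 108 115 108 82 68 82 111 125 129 129
206 436 114 108 107 104 99 74 38 35 38 58 83 92 82 67 60 57 66 72 87 111 130 133
208 436 109 105 100 94 68 43 40 52 56 56 58 59 54 52 56 65 77 89 98 122 153 160
210 436 100 95 80 61 57 64 63 65 57 58 55 58 54 56 63 69 75 73 75 74 89 109
xyz [ 6.5 -0.9 21.5] rot [-0.0001 -0.0031 -0.0003]
```

>>> send_rows --deltas '[{"x":3,"y":-0.5,"z":8,"rx":0,"ry":-0.003,"rz":0,"grip":3},{"x":5,"y":-1,"z":15,"rx":0,"ry":-0.003,"rz":0,"grip":3},{"x":7.2,"y":-1,"z":21.5,"rx":0,"ry":-0.003,"rz":0,"grip":3},{"x":9,"y":-1,"z":27.5,"rx":0,"ry":-0.003,"rz":0,"grip":3},{"x":10.8,"y":-1,"z":33.5,"rx":0,"ry":-0.003,"rz":0,"grip":3},{"x":12.6,"y":-1,"z":39.5,"rx":0,"ry":-0.003,"rz":0,"grip":3},{"x":12.6,"y":-1,"z":39.5,"rx":0,"ry":-0.003,"rz":0,"grip":3},{"x":12.6,"y":-1,"z":39.5,"rx":0,"ry":-0.003,"rz":0,"grip":3}]'

```text
time: 25.25
tcp_pos: [0.5277, -0.4214, 0.1761]
tcp_rot: [3.141, 0.298, -0.0]
force: [0.7, -0.6, -1.0]
opening: 0.098
grip_force: 58.8
```

```bash
cat > tip.py <<'E'
from h import *
st()
s=bot.get_state(); R=Rn.from_euler('xyz',s['tcp_rot']).as_matrix()
print('tip',s['tcp_pos']+R@[.0326,-.0005,.0955],'torque',s['wrist_torque'])
a=np.arctan2(.2918,.9565); zd=[-np.sin(a),0,-np.cos(a)]
for z in(.04,.006): go(np.array([.531,-.4208,z])-[.0033,.0005,-.1009],zd,[0,-1,0])
E
python3 tip.py
```

```text
{'time': 25.25, 'q': [0.1611, 0.8249, 0.6917, 1.3123, -0.2956, 1.3843, -0.7489], 'tcp_pos': [0.5277, -0.4214, 0.1761], 'tcp_rot': [3.1415, 0.2977, -0.0001], 'force': [0.6629, -0.5523, -0.9975], 'opening': 0.0977, 'grip_force': 58.8303}
tip [ 0.53083127 -0.4208951   0.07523588] torque [-0.01682044 -0.345479   -0.05483928]
xyz [10.3 -0.1 33.6] rot [ 0.0001  0.0016 -0.0001]
xyz [20.3 -0.1 66.1] rot [ 0.0001  0.0016 -0.0001]
```

>>> send_rows --deltas '[{"x":2,"y":0,"z":7,"rx":0,"ry":0.001,"rz":0,"grip":3},{"x":4,"y":0,"z":13,"rx":0,"ry":0.001,"rz":0,"grip":3},{"x":6,"y":0,"z":20,"rx":0,"ry":0.001,"rz":0,"grip":3},{"x":8,"y":0,"z":27,"rx":0,"ry":0.001,"rz":0,"grip":3},{"x":10,"y":0,"z":33,"rx":0,"ry":0.001,"rz":0,"grip":3},{"x":10,"y":0,"z":33,"rx":0,"ry":0.001,"rz":0,"grip":3}]'

```text
time: 25.85
tcp_pos: [0.5271, -0.4207, 0.1402]
tcp_rot: [-3.14, 0.298, 0.0]
force: [-0.2, 0.3, -1.7]
opening: 0.099
grip_force: 58.8
```

```bash
python3 tip.py
```

```text
{'time': 25.85, 'q': [0.1654, 0.8586, 0.6773, 1.3377, -0.3117, 1.3298, -0.7474], 'tcp_pos': [0.5271, -0.4207, 0.1402], 'tcp_rot': [-3.1404, 0.2982, 0.0003], 'force': [-0.205, 0.282, -1.6869], 'opening': 0.0989, 'grip_force': 58.8276}
tip [ 0.53020862 -0.42010128  0.03934735] torque [-0.01985924 -0.39379891  0.03055661]
xyz [ 0.4  0.6 -0.8] rot [-0.0011  0.0021  0.0003]
xyz [10.4  0.6 31.7] rot [-0.0011  0.0021  0.0003]
```

>>> send_rows --deltas '[{"x":2,"y":0.3,"z":7,"rx":0,"ry":0,"rz":0,"grip":3},{"x":4.5,"y":0.5,"z":14,"rx":0,"ry":0,"rz":0,"grip":3},{"x":7,"y":0.5,"z":21,"rx":0,"ry":0,"rz":0,"grip":3},{"x":8.5,"y":0.5,"z":26,"rx":0,"ry":0,"rz":0,"grip":3},{"x":9.2,"y":0.5,"z":28,"rx":0,"ry":0,"rz":0,"grip":3},{"x":9.2,"y":0.5,"z":28,"rx":0,"ry":0,"rz":0,"grip":3}]'

```text
time: 26.45
tcp_pos: [0.528, -0.4217, 0.1118]
tcp_rot: [-3.141, 0.297, 0.0]
force: [0.3, 0.0, -1.4]
opening: 0.096
grip_force: 58.8
```

```bash
python3 tip.py
```

```text
{'time': 26.45, 'q': [0.1712, 0.8893, 0.6653, 1.3497, -0.3255, 1.2878, -0.7465], 'tcp_pos': [0.528, -0.4217, 0.1118], 'tcp_rot': [-3.1414, 0.2971, 0.0], 'force': [0.2723, 0.0463, -1.3626], 'opening': 0.0964, 'grip_force': 58.8334}
tip [ 0.53126066 -0.42120917  0.01089692] torque [-0.0213223  -0.37657074 -0.0071384 ]
xyz [ -8.9  -0.4 -27.8] rot [-0.0002  0.001   0.    ]
xyz [ 1.1 -0.4  4.7] rot [-0.0002  0.001   0.    ]
```

>>> send_rows --deltas '[{"x":0.4,"y":-0.3,"z":1.5,"rx":0,"ry":0,"rz":0,"grip":3},{"x":0.8,"y":-0.3,"z":3,"rx":0,"ry":0,"rz":0,"grip":3},{"x":1.2,"y":-0.3,"z":4.5,"rx":0,"ry":0,"rz":0,"grip":3},{"x":1.2,"y":-0.3,"z":4.5,"rx":0,"ry":0,"rz":0,"grip":3},{"x":1.2,"y":-0.3,"z":4.5,"rx":0,"ry":0,"rz":0,"grip":3}]'

```text
time: 26.95
tcp_pos: [0.5282, -0.4216, 0.1077]
tcp_rot: [3.141, 0.296, -0.0]
force: [0.1, 0.5, -1.1]
opening: 0.094
grip_force: 59.0
```

```bash
python3 tip.py
```

```text
{'time': 26.95, 'q': [0.1715, 0.893, 0.6636, 1.3525, -0.3276, 1.2808, -0.7464], 'tcp_pos': [0.5282, -0.4216, 0.1077], 'tcp_rot': [3.1413, 0.2962, -0.0001], 'force': [0.0701, 0.5403, -1.1287], 'opening': 0.0941, 'grip_force': 58.9885}
tip [ 0.53147587 -0.42115041  0.00687534] torque [-0.05142696 -0.35571033 -0.01128604]
xyz [-10.1  -0.3 -31.6] rot [ 0.0003  0.0001 -0.0001]
xyz [-0.2 -0.3  0.9] rot [ 0.0003  0.0001 -0.0001]
```

Not yet in contact; a little further.

>>> send_rows --deltas '[{"x":0.3,"y":0,"z":1,"rx":0,"ry":0,"rz":0,"grip":3},{"x":0.6,"y":0,"z":2,"rx":0,"ry":0,"rz":0,"grip":3},{"x":0.6,"y":0,"z":2,"rx":0,"ry":0,"rz":0,"grip":3},{"x":0.6,"y":0,"z":2,"rx":0,"ry":0,"rz":0,"grip":3}]'

```text
time: 27.35
tcp_pos: [0.5283, -0.4222, 0.1073]
tcp_rot: [3.14, 0.296, -0.0]
force: [-0.3, 0.8, 7.1]
opening: 0.1
grip_force: 59.9
```

```bash
python3 tip.py
```

```text
{'time': 27.35, 'q': [0.1718, 0.8936, 0.6638, 1.3524, -0.3279, 1.2794, -0.7463], 'tcp_pos': [0.5283, -0.4222, 0.1073], 'tcp_rot': [3.1404, 0.2957, -0.0004], 'force': [-0.317, 0.8189, 7.0746], 'opening': 0.0996, 'grip_force': 59.906}
tip [ 0.53161582 -0.42181558  0.00645671] torque [ 0.35259032  0.31871667 -0.06431321]
xyz [-10.3  -0.9 -32. ] rot [ 0.0011 -0.0004 -0.0004]
xyz [-0.4 -0.9  0.6] rot [ 0.0011 -0.0004 -0.0004]
```

>>> send_rows --deltas '[{"x":0,"y":0,"z":-1,"rx":0,"ry":0,"rz":0,"grip":3},{"x":0,"y":0,"z":-1,"rx":0,"ry":0,"rz":0,"grip":11},{"x":0,"y":0,"z":-1,"rx":0,"ry":0,"rz":0,"grip":15},{"x":0,"y":0,"z":-1,"rx":0,"ry":0,"rz":0,"grip":24},{"x":0,"y":0,"z":-1,"rx":0,"ry":0,"rz":0,"grip":36},{"x":0,"y":0,"z":-1,"rx":0,"ry":0,"rz":0,"grip":44},{"x":0,"y":0,"z":-1,"rx":0,"ry":0,"rz":0,"grip":44},{"x":0,"y":0,"z":-1,"rx":0,"ry":0,"rz":0,"grip":44},{"x":0,"y":0,"z":-12,"rx":0,"ry":0,"rz":0,"grip":44},{"x":0,"y":0,"z":-30,"rx":0,"ry":0,"rz":0,"grip":44},{"x":0,"y":0,"z":-60,"rx":0,"ry":0,"rz":0,"grip":44},{"x":0,"y":0,"z":-95,"rx":0,"ry":0,"rz":0,"grip":44},{"x":-100,"y":-60,"z":-150,"rx":0,"ry":0,"rz":0,"grip":44},{"x":-100,"y":-120,"z":-180,"rx":0,"ry":0,"rz":0,"grip":44},{"x":-100,"y":-120,"z":-180,"rx":0,"ry":0,"rz":0,"grip":44},{"x":-100,"y":-120,"z":-180,"rx":0,"ry":0,"rz":0,"grip":44},{"x":-100,"y":-120,"z":-180,"rx":0,"ry":0,"rz":0,"grip":44}]'

```text
time: 29.05
tcp_pos: [0.4865, -0.2991, 0.3109]
tcp_rot: [-3.141, 0.29, 0.004]
force: [0.0, 1.1, -0.4]
opening: 0.515
grip_force: 0.0
```

Run:
```python
from h import *
st()
im=bot.read_camera('scene'); a=bot.read_camera('top'); cv2.imwrite('pics/sE.png',im[:,:,::-1]); cv2.imwrite('pics/tE.png',a[:,:,::-1])
for n,x,o in(('scene',im,'scene0'),('top',a,'top0')):
    print(n,'pin base/top at mouth axis',[np.round(proj(n,[.5305,-.421,z]),1).tolist() for z in(.085,.131)])
    b=cv2.imread(f'pics/{o}.png')[:,:,::-1]; d=cv2.GaussianBlur(np.abs(x.astype(int)-b).max(2).astype(np.uint8),(3,3),0)>30
    nn,_,S,C=cv2.connectedComponentsWithStats(d.astype(np.uint8))
    print([ (S[i][:5].tolist()) for i in range(1,nn) if S[i][4]>12])
    h=cv2.cvtColor(x,cv2.COLOR_RGB2HSV); m=(h[...,1]<45)&(h[...,2]>95)
    x0,x1,y0,y1=(160,200,235,268) if n=='scene' else (436,470,180,210)
    for r in range(y0,y1,3):
        u=np.nonzero(m[r,x0:x1])[0]+x0
        if len(u): print(r,u.min(),u.max(),len(u),end='; ')
    print()
```

```text
{'time': 29.05, 'q': [-0.087, 0.5287, 0.7679, 1.4777, -0.1837, 1.508, -0.8825], 'tcp_pos': [0.4865, -0.2991, 0.3109], 'tcp_rot': [-3.141, 0.2901, 0.0038], 'force': [0.0429, 1.0538, -0.3784], 'opening': 0.5152, 'grip_force': 0.0}
scene pin base/top at mouth axis [[178.7, 261.0], [175.2, 245.5]]
[[172, 0, 47, 24, 415], [193, 0, 38, 13, 295], [232, 0, 13, 18, 152], [261, 0, 9, 8, 53], [416, 0, 46, 53, 1092], [228, 12, 38, 55, 556], [185, 22, 19, 8, 78], [205, 27, 8, 14, 73], [215, 26, 41, 51, 1089], [186, 29, 17, 15, 212], [187, 44, 25, 15, 290], [251, 47, 5, 6, 21], [218, 55, 8, 9, 55], [162, 59, 82, 95, 3557], [209, 58, 6, 11, 48], [264, 113, 85, 18, 1039], [374, 116, 9, 5, 26], [138, 129, 17, 7, 68], [94, 135, 41, 19, 392], [0, 151, 164, 142, 7609], [411, 155, 23, 22, 166], [335, 201, 36, 39, 316], [299, 224, 24, 33, 232], [170, 240, 12, 26, 147], [134, 282, 15, 6, 62]]
244 171 174 4; 247 172 175 4; 250 173 176 4; 253 174 176 3; 256 175 179 5; 259 175 180 6; 262 171 185 9; 265 172 183 9; 
top pin base/top at mouth axis [[446.1, 199.1], [451.7, 195.9]]
[[0, 53, 533, 347, 47414], [284, 163, 19, 56, 366], [329, 169, 11, 42, 245], [174, 177, 16, 54, 426], [449, 201, 6, 5, 20], [458, 221, 11, 11, 64], [459, 249, 121, 151, 8110], [275, 360, 17, 19, 73]]
180 436 453 18; 183 436 450 15; 186 436 448 13; 189 436 445 10; 192 436 443 8; 195 436 440 5; 198 436 450 4; 201 436 451 6; 204 436 452 11;
```

```bash
python3 -c "
from rig import bot
print(bot.job_done())"
```

```text
the job is handed in; nothing more can be done
None
```

I handed the job in at about 29 s: the bent pin is in the large bowl, and the short pin leaned in the rest, was let go and retaken by its top end, and now stands point down in the vase. It met resistance about 6 mm above the table, which matches the vase's floor. The last camera comparison showed changes only where the two pins had been and now are (plus the arm and its shadow), so the good pins and opener stayed put. The judge returned no result.

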